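# Weigh two plugs and seat the solid one

### The arm

A 6-joint arm with a two-finger parallel gripper is mounted at the origin on the work surface. World frame = base frame: x ahead of the robot, y to its left, z up, the work surface at z = 0. Lengths are in m, angles in rad, forces in N, time in s.
With the tool pointing down it reaches from about 0.15 to 0.775 m from the base axis. Payload 6.1 kg.
Tool frame: the origin (TCP) lies at the very end of the fingers, on their centre line; the grasp point (between the pads) lies 19 mm behind it; z points along the fingers, y is the direction in which the jaws open and shut (so a half turn about z gives the same grasp; the last joint's range is limited). The gripper opens to 85 mm and grips with 20 to 120 N. Pads are 22 mm wide; open, the fingers measure 114 mm over their backs; the gripper's body (76 mm by 85 mm) begins 54 mm behind the grasp point. The pads swing forward as they close: fully open they stand 13 mm farther back than shut.
Start: joints at [1.276, 0.126, -0.04, 1.405, 0, 1.571], TCP at [0.153, 0.502, 0.231] pointing down, gripper open.
Joint ranges: [-2.72, 2.72], [-0.95, 1.95], [-1.27, 1.35], [-1.78, 2.02], [-1.46, 1.47], [-3.14, 3.14]. Speed limits (rad/s): [2.39, 2.39, 3.01, 3.14, 3.14, 3.14].

### API

Orientations are given as [roll, pitch, yaw] about the fixed x, y, z axes, in that order (R = Rz(yaw) Ry(pitch) Rx(roll)).
In Python, from workcell import robot gives the robot as it stands.
- The arm moves only by the tool play_rows, never from a script. Its argument "targets" is a list of rows, each an object with "angular": the turn, a rotation vector about the tool's x, y, z in degrees, a list of three; "dp": the shift along the tool's x, y, z in m, a list of three; "grip": the finger opening in m, from 0 to 0.0854. A call has 1 to 12 rows; each row shifts and turns the commanded pose from where the row before left it, along the tool's axes as they then stand; what a row does not reach is not made up. A row lasts 1/12 s, in which the tool goes at most 41.7 mm and 7.16 degrees, less where a joint would pass 70% of its speed; a pose out of reach is approached as far as the arm can. A call with a gripper value outside its range is refused whole. The fingers move at their own pace and stop on an object; "force" is the grip in N (left out, the last holds). Time passes only in rows, so rows that do not move let the fingers close. It gives the time, the measured TCP pose, the force and the opening at its end, in the units of the state.
- robot.get_obs(): the state, without advancing time (a new reading comes with each control period).
- robot.read_camera(name): name is "side" or "top" or "wrist"; returns the picture (400x640x3 uint8, blue, green, red); there is no depth.
- robot.camera_params(name): a dict with "intrinsics" (3x3 intrinsics, pixels), "world_from_camera" (4x4, takes a point from camera to world coordinates). Camera axes: x right, y down, z forward; pixel columns grow to the right and rows downward; lengths in m; the calibration is good to about 2 mm. A picture is of the moment at which its call begins: read the wrist's pose just before it. camera_params takes no time and is no camera call; for the wrist camera it gives the pose at the moment of the call.
- robot.sign_off(): hands the job in, once; it reports no verdict.
The state is a dict: "clock": time; "qpos": joint angles; "dq": joint speeds; "tau": joint torques, N m; "ee_pos": TCP position; "eef_rot": TCP orientation; "force": force on the tool from outside, world axes, zero at the start; "ft_torque": the same for the moment, N m; "gripper_width": opening from 0.0 (shut) to 1.0 (fully open).
Only numpy, scipy, OpenCV 4.12 (cv2) and the standard library are available. Lean on these libraries where they do the work, as an engineer would, in place of code of your own. Each camera call takes 0.05 s, during which the arm holds its last target.

### The job

Two steel plugs look alike but one is hollow: stand one on each pan of the bench balance, let go and let the beam come to rest. Leave the one whose side rises standing on its pan; set the one whose side drops upright in the channel of the weld fixture and feel lightly along it until the plug drops into the pocket, then seat it fully home and let go. Handle it gently: never lean hard on the balance or the fixture, and leave everything else on the bench where it is.

Things in the scene. Friction and masses are not known exactly. Their poses are not given: they have to be found in the camera images.
- plug_p_mid (a point): steel plug, a plain upright cylinder 30 mm in diameter and 60 mm tall, with a 3 mm bevel round its foot, 0.15 to 0.4 kg; the two plugs look the same but one is solid and the other hollow inside, at least 70 g lighter (the solid one weighs over 0.28 kg, the hollow one under 0.23 kg), which only weighing shows. This point is its centre, half-way up; z is its long axis. Best held by its upper third, since its foot goes into a pocket
- plug_p: the same plug, origin at the centre of its underside
- plug_q_mid (a point): the other steel plug, a plain upright cylinder 30 mm in diameter and 60 mm tall, with a 3 mm bevel round its foot, 0.15 to 0.4 kg; the two plugs look the same but one is solid and the other hollow inside, at least 70 g lighter (the solid one weighs over 0.28 kg, the hollow one under 0.23 kg), which only weighing shows. This point is its centre, half-way up; z is its long axis. Best held by its upper third, since its foot goes into a pocket
- plug_q: the same plug, origin at the centre of its underside
- beam (a joint): tilt of the beam of the bench pivot balance, rad: 0 level (where it rests when empty), stops at about +0.06 (right pan down) and -0.06 (left pan down). It swings freely, and goes to the stop with a difference of 20 g
- balance: grey base of the balance, 100 x 120 mm, fixed to the bench; origin at the centre of its underside. The aluminium beam runs along its y axis, pivots 50 mm above the bench, on an axis along the base's x, and carries two round steel pans fixed on it (they tilt with it); cheeks at the pivot reach 72 mm and the thin pointer 95 mm above the bench
- pan_left (a point): centre of the floor of the balance's pan on its +y side, 110 mm from the pivot, 59 mm above the bench when level (about 7 mm lower or higher at the stops). The pan is 70 mm across with a rim 4 mm above its floor; z is its normal
- pan_right (a point): the same for the pan on the -y side
- fixture: weld fixture, a dark steel base 250 x 110 x 12 mm fixed to the bench, origin at the centre of its underside. Along its x axis runs a channel 33 mm wide between two flat steel rails 190 mm long, whose tops are 36 mm above the bench. The floor of the channel is the nest block, 180 mm long, its top 32 mm above the bench (4 mm below the rail tops). Its steel is ground and oiled, so a plug slides on it easily (friction about 0.2)
- channel_start (a point): point on the channel's centre line at floor level, 35 mm to the -x side of the fixture's origin; x along the channel. On the centre line is one round pocket, 32 mm across, 12 mm deep. The nest block is clamped where it happens to be: the pocket's centre lies 5 to 65 mm from here in +x, not measured. Fully home, the plug's underside is 12 mm below the channel floor, its centre 18 mm above it
- grinding_disc: black grinding disc 100 mm across, 8 mm thick, lying flat, to be left where it is; origin at its underside
- flap_disc: tan flap disc 80 mm across, 14 mm thick, lying flat, to be left where it is; origin at its underside
- hammer: chipping hammer about 0.3 m long, lying flat, to be left where it is; origin at its underside
- nut: big hexagon nut 30 mm across the flats, 14 mm thick, to be left where it is; origin at its underside
- tape_measure: yellow tape measure 70 x 38 x 60 mm, to be left where it is; origin at its underside
- spray_can: grey can 60 mm across, 170 mm tall, to be left where it is; origin at its underside

How it is judged:
On the way, in this order (a step that is already met when the one before it is completed fails the run):
1. both plugs stand free on opposite pans and the beam has come to rest with the heavier side down ((((horizontal distance between plug_p_mid and pan_left below 0.022 m and z of plug_p_mid in the frame of pan_left between 0.025 and 0.036 m and angle between plug_p_mid's own z axis and vertical below 0.15 rad) and (horizontal distance between plug_q_mid and pan_right below 0.022 m and z of plug_q_mid in the frame of pan_right between 0.025 and 0.036 m and angle between plug_q_mid's own z axis and vertical below 0.15 rad)) or ((horizontal distance between plug_p_mid and pan_right below 0.022 m and z of plug_p_mid in the frame of pan_right between 0.025 and 0.036 m and angle between plug_p_mid's own z axis and vertical below 0.15 rad) and (horizontal distance between plug_q_mid and pan_left below 0.022 m and z of plug_q_mid in the frame of pan_left between 0.025 and 0.036 m and angle between plug_q_mid's own z axis and vertical below 0.15 rad))) and (value of joint beam below -0.04 rad or value of joint beam above 0.04 rad) and velocity of joint beam between -0.05 and 0.05 rad/s and contact force between the fingers and plug_p below 0.05 N and contact force between the fingers and plug_q below 0.05 N), for 0.3 s.
2. one plug is seated fully home in the pocket while the other stands on a pan ((((z of plug_p_mid in the frame of channel_start between 0.014 and 0.0205 m and y of plug_p_mid in the frame of channel_start between -0.004 and 0.004 m and x of plug_p_mid in the frame of channel_start between -0.001 and 0.071 m and angle between plug_p_mid's own z axis and vertical below 0.08 rad) and ((horizontal distance between plug_q_mid and pan_left below 0.022 m and z of plug_q_mid in the frame of pan_left between 0.025 and 0.036 m and angle between plug_q_mid's own z axis and vertical below 0.15 rad) or (horizontal distance between plug_q_mid and pan_right below 0.022 m and z of plug_q_mid in the frame of pan_right between 0.025 and 0.036 m and angle between plug_q_mid's own z axis and vertical below 0.15 rad))) or ((z of plug_q_mid in the frame of channel_start between 0.014 and 0.0205 m and y of plug_q_mid in the frame of channel_start between -0.004 and 0.004 m and x of plug_q_mid in the frame of channel_start between -0.001 and 0.071 m and angle between plug_q_mid's own z axis and vertical below 0.08 rad) and ((horizontal distance between plug_p_mid and pan_left below 0.022 m and z of plug_p_mid in the frame of pan_left between 0.025 and 0.036 m and angle between plug_p_mid's own z axis and vertical below 0.15 rad) or (horizontal distance between plug_p_mid and pan_right below 0.022 m and z of plug_p_mid in the frame of pan_right between 0.025 and 0.036 m and angle between plug_p_mid's own z axis and vertical below 0.15 rad))))), for 0.1 s.
At the end, for the whole second after the job is handed in: the heavier plug (over 2.5 N on the fixture) stands at rest in the pocket, within 2.5 mm of fully down and upright within 0.08 rad; the lighter one (under 2.5 N on the balance) stands within 0.15 rad of upright and 22 mm of the middle of a pan; both let go ((((z of plug_p_mid in the frame of channel_start between 0.014 and 0.0205 m and y of plug_p_mid in the frame of channel_start between -0.004 and 0.004 m and x of plug_p_mid in the frame of channel_start between -0.001 and 0.071 m and angle between plug_p_mid's own z axis and vertical below 0.08 rad) and ((horizontal distance between plug_q_mid and pan_left below 0.022 m and z of plug_q_mid in the frame of pan_left between 0.025 and 0.036 m and angle between plug_q_mid's own z axis and vertical below 0.15 rad) or (horizontal distance between plug_q_mid and pan_right below 0.022 m and z of plug_q_mid in the frame of pan_right between 0.025 and 0.036 m and angle between plug_q_mid's own z axis and vertical below 0.15 rad)) and contact force between plug_p and fixture above 2.5 N and contact force between plug_q and balance below 2.5 N) or ((z of plug_q_mid in the frame of channel_start between 0.014 and 0.0205 m and y of plug_q_mid in the frame of channel_start between -0.004 and 0.004 m and x of plug_q_mid in the frame of channel_start between -0.001 and 0.071 m and angle between plug_q_mid's own z axis and vertical below 0.08 rad) and ((horizontal distance between plug_p_mid and pan_left below 0.022 m and z of plug_p_mid in the frame of pan_left between 0.025 and 0.036 m and angle between plug_p_mid's own z axis and vertical below 0.15 rad) or (horizontal distance between plug_p_mid and pan_right below 0.022 m and z of plug_p_mid in the frame of pan_right between 0.025 and 0.036 m and angle between plug_p_mid's own z axis and vertical below 0.15 rad)) and contact force between plug_q and fixture above 2.5 N and contact force between plug_p and balance below 2.5 N)) and contact force between the fingers and plug_p below 0.05 N and contact force between the fingers and plug_q below 0.05 N and linear speed of each of plug_p, plug_q below 0.02 m/s); the robot touches nothing.
It fails at once if a plug pressed on the fixture with more than 40 N (contact force between any of plug_p, plug_q and fixture above 40 N).
It fails at once if a plug or the robot pressed on the balance with more than 40 N (contact force between any of plug_p, plug_q, the arm, the fingers and balance above 40 N).
It fails at once if the robot pressed on the fixture with more than 40 N (contact force between any of the fingers, the arm and fixture above 40 N).
It fails at once if another thing on the bench shifted by more than 30 mm (distance of any of grinding_disc, flap_disc, hammer, nut, tape_measure, spray_can from where it was at the start of the episode above 0.03 m).
It also fails if it takes over 72 s, if anything falls off the work surface, if the arm or the gripper's body presses on something with over 40 N, if the wrist force passes 120 N, or if a joint passes its speed limit or range.

## Working session

There is one attempt and no reset: what is moved stays moved. The work goes in short steps, Python scripts to look and compute and a tool call to move; the robot and the scene stay as the last step left them, time stands still between calls to the robot, and variables do not carry over. Pictures are saved under pics/ and viewed, and the job is handed in when it is done.

Besides the shell and the picture viewer there is one more tool, called after "Emit:" as name(argument=value, ...), one argument or row to a line, values as JSON. play_rows: Moves the arm, as the interface text tells. Its arguments: {"type":"object","properties":{"targets":{"type":"array"},"force":{"type":"number"}},"required":["targets"]}

```bash
ls; mkdir -p pics; python3 - <<'E'
from workcell import robot
import cv2,numpy as np
np.set_printoptions(precision=4,suppress=True)
print(robot.get_obs())
for n in ["side","top","wrist"]:
    p=robot.camera_params(n); print(n,p)
    cv2.imwrite(f"pics/{n}0.png",robot.read_camera(n))
E
```

```text
pics
{'clock': 0.0, 'qpos': array([ 1.276 ,  0.1264, -0.0406,  1.4055,  0.    ,  1.5708]), 'dq': array([-0.0005,  0.001 , -0.0015,  0.0008, -0.0023, -0.0017]), 'tau': array([ -0.0008, -43.5911,  35.2927,   0.0172,  -0.0001,   0.    ]), 'ee_pos': array([0.1524, 0.502 , 0.2305]), 'eef_rot': array([-3.1399, -0.    ,  2.8468]), 'force': array([ 0.8191, -0.3397,  0.8202]), 'ft_torque': array([ 0.0211, -0.015 ,  0.0465]), 'gripper_width': 0.9987603936764489}
side {'intrinsics': array([[515.8353,   0.    , 322.2572],
       [  0.    , 515.8353, 199.9532],
       [  0.    ,   0.    ,   1.    ]]), 'world_from_camera': array([[ 0.9911, -0.0991,  0.0892,  0.4353],
       [-0.1333, -0.7414,  0.6576, -0.7773],
       [ 0.0009, -0.6637, -0.748 ,  0.9874],
       [ 0.    ,  0.    ,  0.    ,  1.    ]])}
top {'intrinsics': array([[485.0383,   0.    , 324.5769],
       [  0.    , 485.0383, 203.695 ],
       [  0.    ,   0.    ,   1.    ]]), 'world_from_camera': array([[ 0.016 , -0.9807,  0.195 ,  0.2874],
       [-0.9998, -0.0171, -0.0041,  0.0109],
       [ 0.0073, -0.1949, -0.9808,  1.5309],
       [ 0.    ,  0.    ,  0.    ,  1.    ]])}
wrist {'intrinsics': array([[281.9946,   0.    , 316.3388],
       [  0.    , 281.9946, 198.5161],
       [  0.    ,   0.    ,   1.    ]]), 'world_from_camera': array([[ 0.2908,  0.9217,  0.2569,  0.0876],
       [ 0.9568, -0.2797, -0.0794,  0.5219],
       [-0.0013,  0.2689, -0.9632,  0.3739],
       [ 0.    ,  0.    ,  0.    ,  1.    ]])}
```

View pics/side0.png

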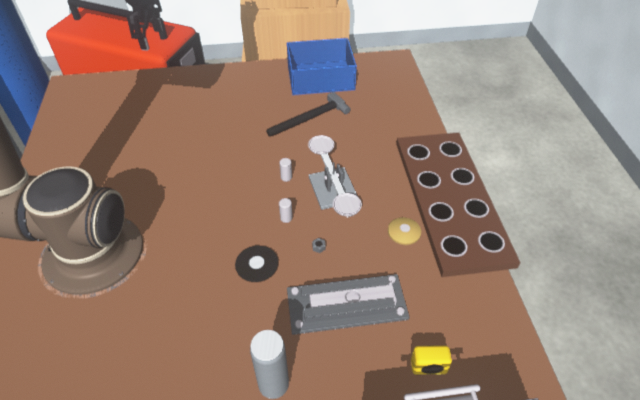

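View pics/top0.png

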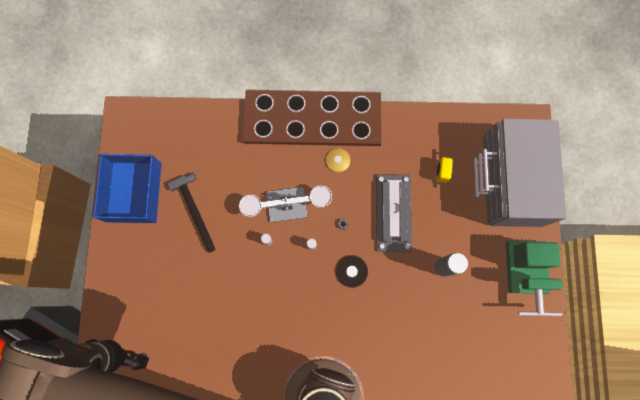

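View pics/wrist0.png

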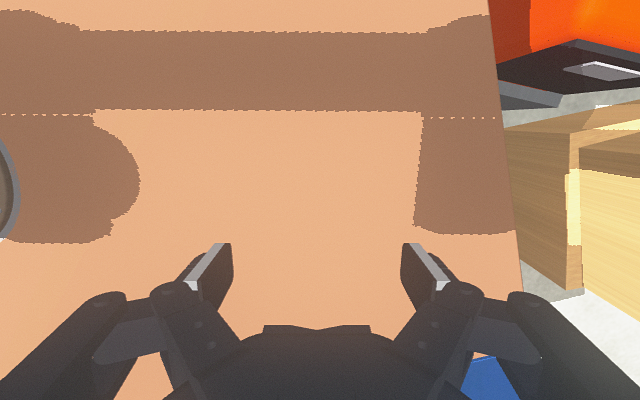

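```bash
cat > h.py <<'E'
from workcell import robot
import cv2,numpy as np
np.set_printoptions(precision=4,suppress=True)
def ray(n,u,v,p=None):
    p=p or robot.camera_params(n); K=p["intrinsics"];T=p["world_from_camera"]
    d=T[:3,:3]@np.linalg.solve(K,[u,v,1.]); return T[:3,3],d
def pz(n,u,v,z,p=None):
    o,d=ray(n,u,v,p); return o+d*(z-o[2])/d[2]
def proj(n,X,p=None):
    p=p or robot.camera_params(n); K=p["intrinsics"];T=p["world_from_camera"]
    c=T[:3,:3].T@(np.array(X)-T[:3,3]); q=K@c; return q[:2]/q[2]
def crop(src,dst,x0,y0,w,h,s):
    im=cv2.imread(src)[y0:y0+h,x0:x0+w]
    im=cv2.resize(im,None,fx=s,fy=s,interpolation=cv2.INTER_CUBIC); cv2.imwrite(dst,im)
E
python3 - <<'E'
from h import *
crop("pics/top0.png","pics/top0c.png",230,140,200,130,4)
crop("pics/side0.png","pics/side0c.png",260,120,170,220,3.5) if 0 else crop("pics/side0.png","pics/side0a.png",265,125,110,100,6)
crop("pics/side0.png","pics/side0b.png",280,265,140,75,5.5)
E
```

```text
(no output)
```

View pics/top0c.png

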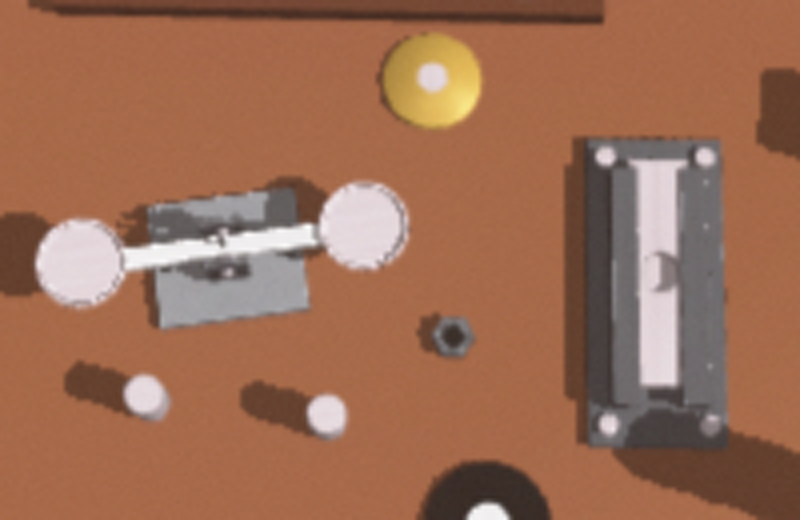

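View pics/side0a.png

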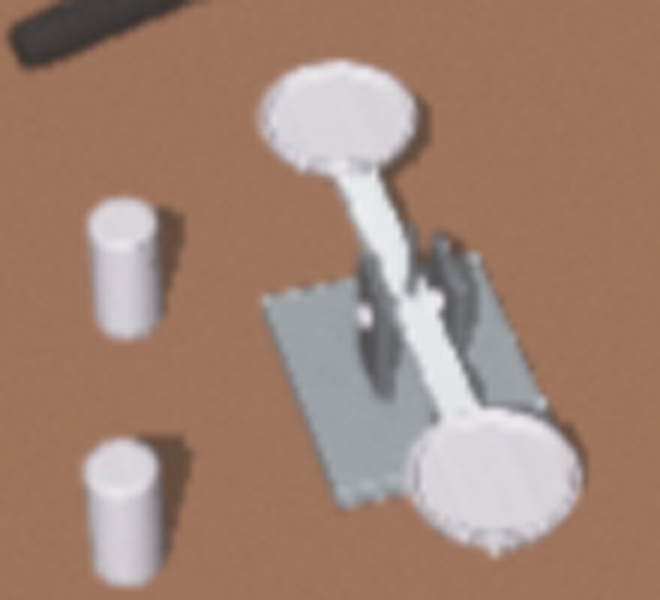

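View pics/side0b.png

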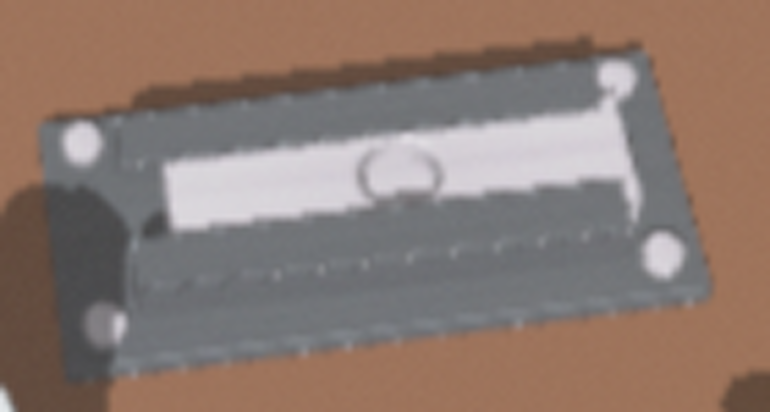

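```bash
python3 - <<'E'
from h import *
T=lambda u,v:((u+.5)/4-.5+230,(v+.5)/4-.5+140)
A=lambda u,v:((u+.5)/6-.5+265,(v+.5)/6-.5+125)
B=lambda u,v:((u+.5)/5.5-.5+280,(v+.5)/5.5-.5+265)
def tri(a,b):
    (o1,d1),(o2,d2)=ray("top",*a),ray("side",*b)
    M=np.array([d1,-d2]).T; s=np.linalg.lstsq(M,o2-o1,rcond=None)[0]
    return (o1+d1*s[0]+o2+d2*s[1])/2,np.linalg.norm(o1+d1*s[0]-o2-d2*s[1])
for nm,t,s,z in [("plugL",(145,392),(123,220),.06),("plugR",(326,413),(122,468),.06),("panL",(80,261),(338,117),.063),("panR",(363,225),(495,477),.063)]:
    print(nm,tri(T(*t),A(*s)),pz("top",*T(*t),z)[:2],pz("side",*A(*s),z)[:2])
print("pocket",pz("top",*T(658,270),.032)[:2],pz("side",*B(400,172),.032)[:2])
for nm,t,s in [("c nearleft",(590,446),(40,122)),("far left",(586,138),(645,47)),("farright",(721,138),(712,292)),("nearright",(727,446),(68,378))]:
    print(nm,pz("top",*T(*t),.012)[:2],pz("side",*B(*s),.012)[:2])
# balance base corners
for nm,t,s in [("nl",(160,328),(265,298)),("nr",(309,306),(345,508)),("fr",(295,188),(548,408)),("fl",(148,207),(478,255))]:
    print(nm,pz("top",*T(*t),.008)[:2],pz("side",*A(*s),.008)[:2])
E
```

```text
plugL (array([0.4699, 0.1817, 0.0613]), np.float64(0.002391179120019522)) [0.4713 0.182 ] [0.4688 0.1827]
plugR (array([0.4571, 0.0438, 0.0576]), np.float64(0.0015650476631987056)) [0.4576 0.0438] [0.4562 0.0415]
panL (array([0.5705, 0.236 , 0.0597]), np.float64(0.0031738637080774464)) [0.5715 0.2356] [0.5684 0.232 ]
panR (array([0.6038, 0.0182, 0.0589]), np.float64(0.0014358029104123361)) [0.6037 0.0182] [0.6023 0.0145]
pocket [ 0.5782 -0.2145] [ 0.5762 -0.2159]
c nearleft [ 0.4407 -0.1625] [ 0.4404 -0.1625]
far left [ 0.6898 -0.1605] [ 0.6884 -0.1597]
farright [ 0.6917 -0.2698] [ 0.6884 -0.2719]
nearright [ 0.4425 -0.27  ] [ 0.441  -0.2749]
nl [0.5291 0.1781] [0.5287 0.1789]
nr [0.5488 0.0603] [0.5475 0.053 ]
fr [0.645  0.0738] [0.6413 0.0974]
fl [0.6273 0.1915] [0.6265 0.1931]
```

Emit:
play_rows(
  targets=[
    {"dp": [-0.033,-0.018,0],"angular": [0,0,0],"grip": 0.085},
    {"dp": [-0.033,-0.018,0],"angular": [0,0,0],"grip": 0.085},
    {"dp": [-0.033,-0.018,0],"angular": [0,0,0],"grip": 0.085},
    {"dp": [-0.033,-0.018,0],"angular": [0,0,0],"grip": 0.085},
    {"dp": [-0.033,-0.018,0],"angular": [0,0,0],"grip": 0.085},
    {"dp": [-0.033,-0.018,0],"angular": [0,0,0],"grip": 0.085},
    {"dp": [-0.033,-0.018,0],"angular": [0,0,0],"grip": 0.085},
    {"dp": [-0.033,-0.018,0],"angular": [0,0,0],"grip": 0.085},
    {"dp": [-0.033,-0.018,0],"angular": [0,0,0],"grip": 0.085},
    {"dp": [-0.033,-0.018,0],"angular": [0,0,0],"grip": 0.085},
    {"dp": [-0.033,-0.018,0],"angular": [0,0,0],"grip": 0.085},
    {"dp": [-0.033,-0.018,0],"angular": [0,0,0],"grip": 0.085},
  ],
  force=30,
)

```text
clock: 1.15
ee_pos: [0.4696, 0.1789, 0.2312]
eef_rot: [3.142, -0.0, 2.847]
force: [0.4, 2.3, 0.5]
gripper_width: 0.996
```

Emit:
play_rows(
  targets=[
    {"dp": [0,0,0],"angular": [0,0,7],"grip": 0.085},
    {"dp": [0,0,0],"angular": [0,0,7],"grip": 0.085},
    {"dp": [0,0,0],"angular": [0,0,7],"grip": 0.085},
    {"dp": [0,0,0],"angular": [0,0,7],"grip": 0.085},
    {"dp": [0,0,0],"angular": [0,0,7],"grip": 0.085},
    {"dp": [0,0,0],"angular": [0,0,7],"grip": 0.085},
    {"dp": [0,0,0],"angular": [0,0,7],"grip": 0.085},
    {"dp": [0,0,0],"angular": [0,0,7],"grip": 0.085},
    {"dp": [0,0,0],"angular": [0,0,7],"grip": 0.085},
    {"dp": [0,0,0],"angular": [0,0,7],"grip": 0.085},
    {"dp": [0,0,0],"angular": [0,0,7],"grip": 0.085},
    {"dp": [0,0,0],"angular": [0,0,7],"grip": 0.085},
  ],
)

```text
clock: 2.15
ee_pos: [0.4685, 0.1805, 0.231]
eef_rot: [-3.141, 0.0, 1.375]
force: [-0.6, -0.2, 0.2]
gripper_width: 0.996
```

Emit:
play_rows(
  targets=[
    {"dp": [0,0,0],"angular": [0,0,7],"grip": 0.085},
    {"dp": [0,0,0],"angular": [0,0,7],"grip": 0.085},
    {"dp": [0,0,0],"angular": [0,0,7],"grip": 0.085},
    {"dp": [0,0,0],"angular": [0,0,7],"grip": 0.085},
    {"dp": [0,0,0],"angular": [0,0,7],"grip": 0.085},
    {"dp": [0,0,0],"angular": [0,0,7],"grip": 0.085},
    {"dp": [0,0,0],"angular": [0,0,7],"grip": 0.085},
    {"dp": [0,0,0],"angular": [0,0,7],"grip": 0.085},
    {"dp": [0,0,0],"angular": [0,0,7],"grip": 0.085},
    {"dp": [0,0,0],"angular": [0,0,7],"grip": 0.085},
    {"dp": [0,0,0],"angular": [0,0,7],"grip": 0.085},
    {"dp": [0,0,0],"angular": [0,0,2],"grip": 0.085},
  ],
)

```text
clock: 3.15
ee_pos: [0.4893, 0.0851, 0.231]
eef_rot: [-3.069, 0.012, 0.13]
force: [0.2, -1.0, -0.4]
gripper_width: 0.993
```

```bash
python3 - <<'E'
from h import *
o=robot.get_obs(); print(o['clock'],o['ee_pos'],o['eef_rot'],o['qpos'],o['force'])
import pickle
p=robot.camera_params("wrist"); im=robot.read_camera("wrist"); cv2.imwrite("pics/w1.png",im); pickle.dump(p,open("w1.pkl","wb")); print(p["world_from_camera"])
E
```

```text
3.15 [0.4893 0.0851 0.231 ] [-3.0687  0.012   0.1298] [ 0.1288  0.0813 -0.0919  1.4096  0.0729  3.1406] [ 0.2059 -1.0256 -0.4348]
[[ 0.128  -0.9496 -0.2863  0.5599]
 [-0.9891 -0.1434  0.0334  0.0838]
 [-0.0728  0.2789 -0.9576  0.3731]
 [ 0.      0.      0.      1.    ]]
```

View pics/w1.png

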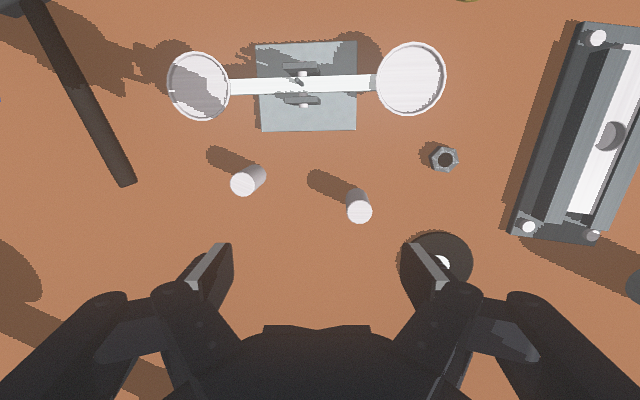

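```bash
python3 - <<'E'
from h import *
import pickle
p=pickle.load(open("w1.pkl","rb"))
for nm,u,v,z in [("plugL",243,184,.06),("plugR",360,212,.06),("panL",199,85,.063),("panR",411,79,.063),("pocket",611,136,.032)]:
    print(nm,pz("wrist",u,v,z,p)[:2])
print("can", pz("side",272,388,0),pz("top",457,263,.17))
crop("pics/w1.png","pics/w1a.png",160,30,300,200,2.6)
crop("pics/w1.png","pics/w1b.png",500,10,140,240,2.4)
E
```

```text
plugL [0.471  0.1817]
plugR [0.4577 0.0423]
panL [0.5726 0.2338]
panR [0.6048 0.0167]
pocket [ 0.578  -0.2177]
can [ 0.3919 -0.3781  0.    ] [ 0.3952 -0.368   0.17  ]
```

View pics/w1a.png

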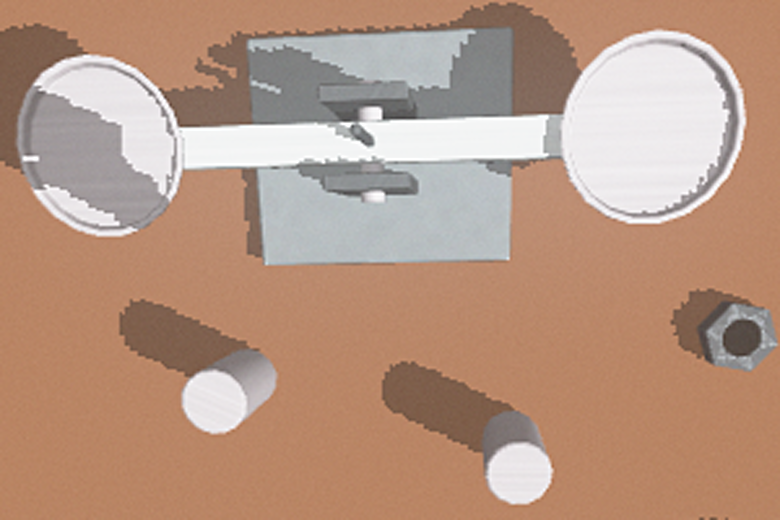

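View pics/w1b.png

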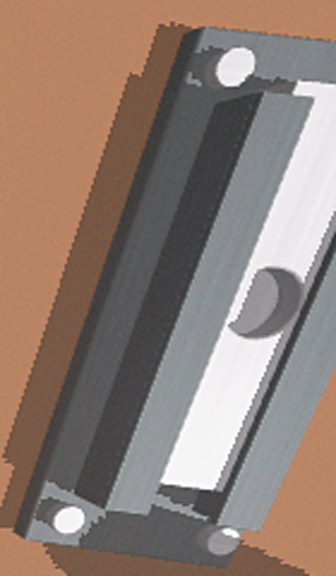

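```bash
cat >> h.py <<'E'
from scipy.spatial.transform import Rotation as Ro
def rel(p_des,yaw,o=None):
    o=o or robot.get_obs(); R=Ro.from_euler('xyz',o['eef_rot']); D=Ro.from_euler('xyz',[np.pi,0,yaw])
    rv=np.degrees((R.inv()*D).as_rotvec()); d=np.array(p_des)-o['ee_pos']
    print(o['clock'],o['ee_pos'],o['eef_rot'],o['force'],o['gripper_width']); print("rotvec",rv,"dp now-frame",R.inv().apply(d),"dp des-frame",D.inv().apply(d))
    return R,D,rv,d
E
python3 - <<'E'
from h import *
rel([.4705,.1818,.231],np.pi/2)
E
```

```text
3.2 [0.4894 0.0849 0.231 ] [-3.0688  0.012   0.1295] [ 0.4712 -0.4544  0.8725] 0.9987656587902576
rotvec [ -3.9193  -2.4425 -82.5635] dp now-frame [-0.0062 -0.0982  0.0072] dp des-frame [ 0.0969 -0.0189 -0.    ]
```

Emit:
play_rows(
  targets=[
    {"dp": [0,0,0],"angular": [-0.33,-0.2,-6.9],"grip": 0.062},
    {"dp": [0,0,0],"angular": [-0.33,-0.2,-6.9],"grip": 0.062},
    {"dp": [0,0,0],"angular": [-0.33,-0.2,-6.9],"grip": 0.062},
    {"dp": [0,0,0],"angular": [-0.33,-0.2,-6.9],"grip": 0.062},
    {"dp": [0,0,0],"angular": [-0.33,-0.2,-6.9],"grip": 0.062},
    {"dp": [0,0,0],"angular": [-0.33,-0.2,-6.9],"grip": 0.062},
    {"dp": [0,0,0],"angular": [-0.33,-0.2,-6.9],"grip": 0.062},
    {"dp": [0,0,0],"angular": [-0.33,-0.2,-6.9],"grip": 0.062},
    {"dp": [0,0,0],"angular": [-0.33,-0.2,-6.9],"grip": 0.062},
    {"dp": [0,0,0],"angular": [-0.33,-0.2,-6.9],"grip": 0.062},
    {"dp": [0,0,0],"angular": [-0.33,-0.2,-6.9],"grip": 0.062},
    {"dp": [0,0,0],"angular": [-0.33,-0.2,-6.9],"grip": 0.062},
  ],
)

```text
clock: 4.2
ee_pos: [0.4888, 0.089, 0.2311]
eef_rot: [3.14, -0.001, 1.589]
force: [-0.3, 0.1, 0.0]
gripper_width: 0.726
```

```bash
python3 - <<'E'
from h import *
rel([.4705,.1818,.1],np.pi/2)
E
```

```text
4.2 [0.4888 0.089  0.2311] [ 3.1398 -0.0007  1.5886] [-0.3276  0.0831  0.0446] 0.7264970711831261
rotvec [ 0.1043 -0.0394  1.0224] dp now-frame [ 0.0931 -0.0169  0.1312] dp des-frame [ 0.0928 -0.0183  0.1311]
```

Emit:
play_rows(
  targets=[
    {"dp": [0.0155,-0.003,0.0185],"angular": [0,0,1.0],"grip": 0.062},
    {"dp": [0.0155,-0.003,0.0185],"angular": [0,0,0],"grip": 0.062},
    {"dp": [0.0155,-0.003,0.0185],"angular": [0,0,0],"grip": 0.062},
    {"dp": [0.0155,-0.003,0.0185],"angular": [0,0,0],"grip": 0.062},
    {"dp": [0.0155,-0.003,0.0185],"angular": [0,0,0],"grip": 0.062},
    {"dp": [0.0155,-0.003,0.0185],"angular": [0,0,0],"grip": 0.062},
    {"dp": [0,0,0],"angular": [0,0,0],"grip": 0.062},
    {"dp": [0,0,0],"angular": [0,0,0],"grip": 0.062},
  ],
)

```text
clock: 4.87
ee_pos: [0.4705, 0.182, 0.1195]
eef_rot: [-3.141, 0.0, 1.566]
force: [0.3, -0.6, 0.4]
gripper_width: 0.73
```

```bash
python3 - <<'E'
from h import *
import pickle
rel([.4705,.1818,.029],np.pi/2)
p=robot.camera_params("wrist"); im=robot.read_camera("wrist"); cv2.imwrite("pics/w2.png",im); pickle.dump(p,open("w2.pkl","wb"))
E
```

```text
4.8667 [0.4705 0.182  0.1195] [-3.1413  0.0003  1.5664] [ 0.3456 -0.5642  0.438 ] 0.7303402847667766
rotvec [-0.0187  0.0165 -0.2511] dp now-frame [-0.0001  0.      0.0905] dp des-frame [-0.0002  0.      0.0905]
```

View pics/w2.png

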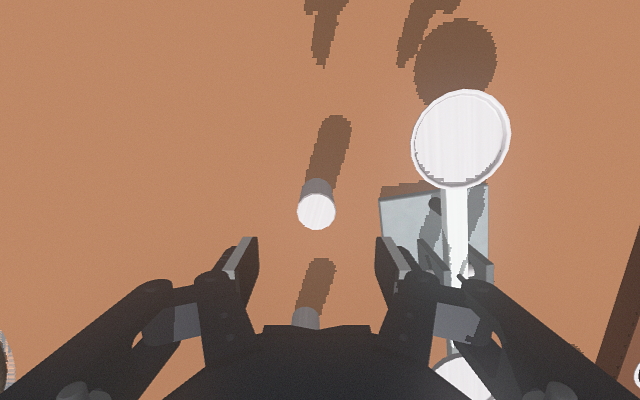

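```bash
python3 - <<'E'
from h import *
import pickle
p=pickle.load(open("w2.pkl","rb"))
print(pz("wrist",316,212,.06,p),pz("wrist",461,139,.062,p))
E
```

```text
[0.4704 0.1828 0.06  ] [0.572  0.2366 0.062 ]
```

Emit:
play_rows(
  targets=[
    {"dp": [0,0,0.018],"angular": [0,0,0],"grip": 0.062},
    {"dp": [0,0,0.02],"angular": [0,0,0],"grip": 0.062},
    {"dp": [0,0,0.02],"angular": [0,0,0],"grip": 0.062},
    {"dp": [0,0,0.02],"angular": [0,0,0],"grip": 0.062},
    {"dp": [0,0,0.011],"angular": [0,0,0],"grip": 0.062},
    {"dp": [0,0,0],"angular": [0,0,0],"grip": 0.062},
    {"dp": [0,0,0],"angular": [0,0,0],"grip": 0.02},
    {"dp": [0,0,0],"angular": [0,0,0],"grip": 0.02},
    {"dp": [0,0,0],"angular": [0,0,0],"grip": 0.02},
    {"dp": [0,0,0],"angular": [0,0,0],"grip": 0.02},
    {"dp": [0,0,0],"angular": [0,0,0],"grip": 0.02},
    {"dp": [0,0,0],"angular": [0,0,0],"grip": 0.02},
  ],
  force=40,
)

```text
clock: 5.92
ee_pos: [0.4729, 0.1818, 0.033]
eef_rot: [3.137, -0.002, 1.564]
force: [0.0, 0.0, 7.1]
gripper_width: 0.339
```

Emit:
play_rows(
  targets=[
    {"dp": [0,0,-0.003],"angular": [0,0,0],"grip": 0.02},
    {"dp": [0,0,-0.012],"angular": [0,0,0],"grip": 0.02},
    {"dp": [0,0,-0.02],"angular": [0,0,0],"grip": 0.02},
    {"dp": [0,0,-0.025],"angular": [0,0,0],"grip": 0.02},
    {"dp": [0,0,-0.025],"angular": [0,0,0],"grip": 0.02},
    {"dp": [0,0,-0.015],"angular": [0,0,0],"grip": 0.02},
    {"dp": [0,0,0],"angular": [0,0,0],"grip": 0.02},
    {"dp": [0,0,0],"angular": [0,0,0],"grip": 0.02},
  ],
)

```text
clock: 6.58
ee_pos: [0.4721, 0.1815, 0.1318]
eef_rot: [3.138, -0.001, 1.564]
force: [-0.8, 0.7, -2.2]
gripper_width: 0.341
```

```bash
python3 - <<'E'
from h import *
import pickle
o=robot.get_obs(); print(o)
p=robot.camera_params("wrist"); im=robot.read_camera("wrist"); cv2.imwrite("pics/w3.png",im); pickle.dump(p,open("w3.pkl","wb"))
print(robot.get_obs()['force'])
cv2.imwrite("pics/s3.png",robot.read_camera("side"));print(robot.get_obs()['force'])
crop("pics/s3.png","pics/s3a.png",230,60,190,170,3.5)
E
```

```text
{'clock': 6.5833, 'qpos': array([ 0.3671,  0.1056, -0.2811,  1.1803,  0.    ,  1.9449]), 'dq': array([ 0.0002,  0.0215, -0.0447, -0.0131, -0.0004,  0.0007]), 'tau': array([ -0.0003, -44.0327,  36.9154,   0.1782,   0.0032,  -0.0001]), 'ee_pos': array([0.4721, 0.1815, 0.1318]), 'eef_rot': array([ 3.138 , -0.0014,  1.5638]), 'force': array([-0.7502,  0.6718, -2.1715]), 'ft_torque': array([-0.0206, -0.0145,  0.0295]), 'gripper_width': 0.34130625467231607}
[ 0.3714  0.2228 -2.3371]
[-0.4753  0.6076 -2.7697]
```

View pics/w3.png

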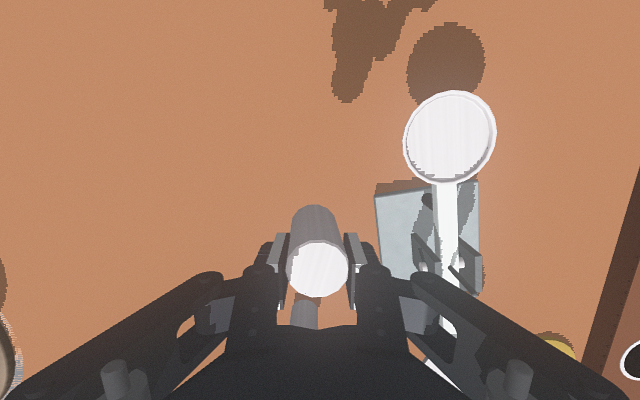

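View pics/s3a.png

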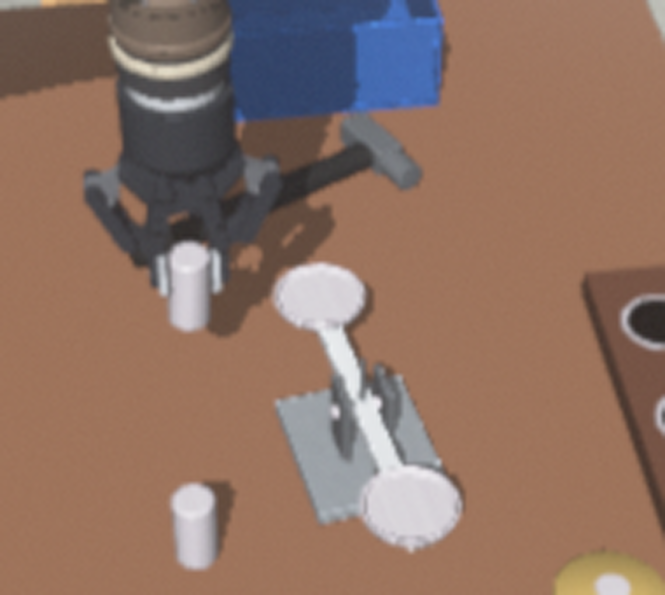

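Emit:
play_rows(
  targets=[
    {"dp": [0.0085,0.016,0],"angular": [0,0,0],"grip": 0.02},
    {"dp": [0.0085,0.016,0],"angular": [0,0,0],"grip": 0.02},
    {"dp": [0.009,0.0165,0],"angular": [0,0,0],"grip": 0.02},
    {"dp": [0.009,0.0165,0],"angular": [0,0,0],"grip": 0.02},
    {"dp": [0.009,0.017,0],"angular": [0,0,0],"grip": 0.02},
    {"dp": [0.009,0.017,0],"angular": [0,0,0],"grip": 0.02},
    {"dp": [0,0,0.01],"angular": [0,0,0],"grip": 0.02},
    {"dp": [0,0,0.01],"angular": [0,0,0],"grip": 0.02},
    {"dp": [0,0,0.007],"angular": [0,0,0],"grip": 0.02},
    {"dp": [0,0,0.003],"angular": [0,0,0],"grip": 0.02},
    {"dp": [0,0,0],"angular": [0,0,0],"grip": 0.02},
    {"dp": [0,0,0],"angular": [0,0,0],"grip": 0.02},
  ],
)

```text
clock: 7.68
ee_pos: [0.5704, 0.2333, 0.1015]
eef_rot: [3.14, -0.001, 1.564]
force: [0.0, -0.6, -1.5]
gripper_width: 0.34
```

```bash
python3 - <<'E'
from h import *
import pickle
o=robot.get_obs(); print(o['ee_pos'],o['force'])
p=robot.camera_params("wrist"); im=robot.read_camera("wrist"); cv2.imwrite("pics/w4.png",im); pickle.dump(p,open("w4.pkl","wb"))
print(robot.get_obs()['force'])
cv2.imwrite("pics/s4.png",robot.read_camera("side"));print(robot.get_obs()['force'])
crop("pics/s4.png","pics/s4a.png",270,60,120,160,5)
cv2.imwrite("pics/s4a.png",cv2.imread("pics/s4a.png")[:600])
E
```

```text
[0.5704 0.2333 0.1015] [ 0.0344 -0.605  -1.4811]
[ 1.2792 -0.5986 -2.2125]
[-0.1948  0.7505 -2.0379]
```

View pics/w4.png

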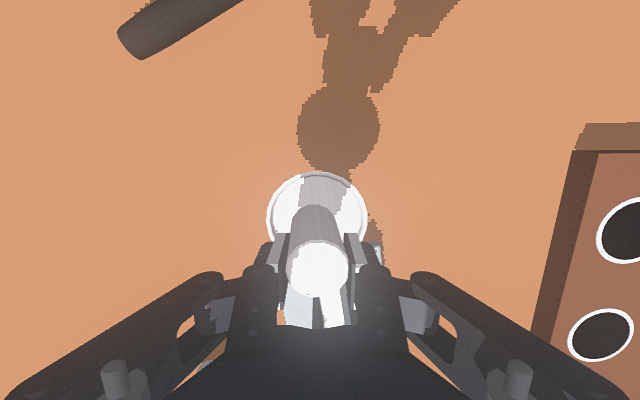

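View pics/s4a.png

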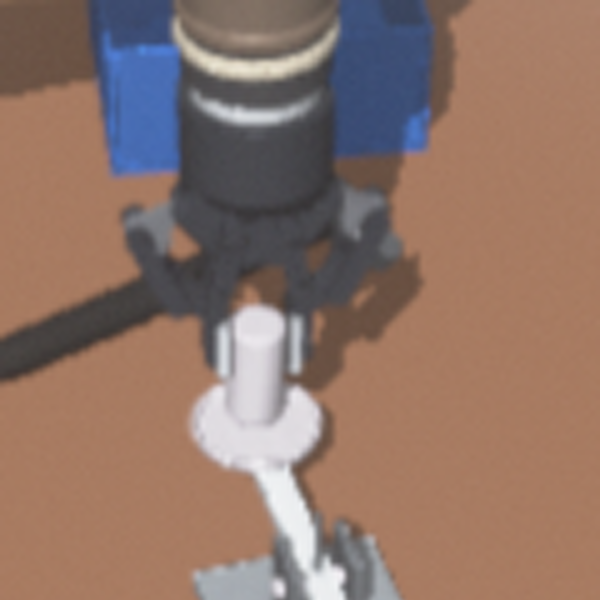

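```bash
python3 - <<'E'
from h import *
import pickle
p=pickle.load(open("w4.pkl","rb"))
print(pz("wrist",317,172,.063,p)-[0,.035,0], pz("wrist",267,215,.063,p),pz("wrist",367,215,.063,p), "plug top", [pz("wrist",317,269,z,p) for z in (.125,.129)])
E
```

```text
[0.5713 0.2336 0.063 ] [0.5371 0.2392 0.063 ] [0.6051 0.2387 0.063 ] plug top [array([0.5708, 0.2332, 0.125 ]), array([0.5708, 0.2354, 0.129 ])]
```

Emit:
play_rows(
  targets=[
    {"dp": [0,0,0.004],"angular": [0,0,0],"grip": 0.02},
    {"dp": [0,0,0.003],"angular": [0,0,0],"grip": 0.02},
    {"dp": [0,0,0.003],"angular": [0,0,0],"grip": 0.02},
    {"dp": [0,0,0.002],"angular": [0,0,0],"grip": 0.02},
    {"dp": [0,0,0],"angular": [0,0,0],"grip": 0.02},
    {"dp": [0,0,0],"angular": [0,0,0],"grip": 0.02},
  ],
)

```text
clock: 8.28
ee_pos: [0.571, 0.2336, 0.0894]
eef_rot: [3.14, -0.001, 1.564]
force: [-0.6, 0.3, -1.9]
gripper_width: 0.339
```

Emit:
play_rows(
  targets=[
    {"dp": [0,0,0.002],"angular": [0,0,0],"grip": 0.02},
    {"dp": [0,0,0.001],"angular": [0,0,0],"grip": 0.02},
    {"dp": [0,0,0],"angular": [0,0,0],"grip": 0.02},
  ],
)

```text
clock: 8.53
ee_pos: [0.571, 0.2336, 0.0864]
eef_rot: [3.14, -0.001, 1.564]
force: [0.4, -0.6, -1.7]
gripper_width: 0.337
```

```bash
python3 - <<'E'
from h import *
o=robot.get_obs(); print(o['ee_pos'],o['force'])
cv2.imwrite("pics/s5.png",robot.read_camera("side"));print(robot.get_obs()['force'])
crop("pics/s5.png","pics/s5a.png",270,90,120,120,5)
E
```

```text
[0.571  0.2336 0.0864] [ 0.3723 -0.5776 -1.6616]
[ 0.3116  0.5045 -1.4021]
```

View pics/s5a.png

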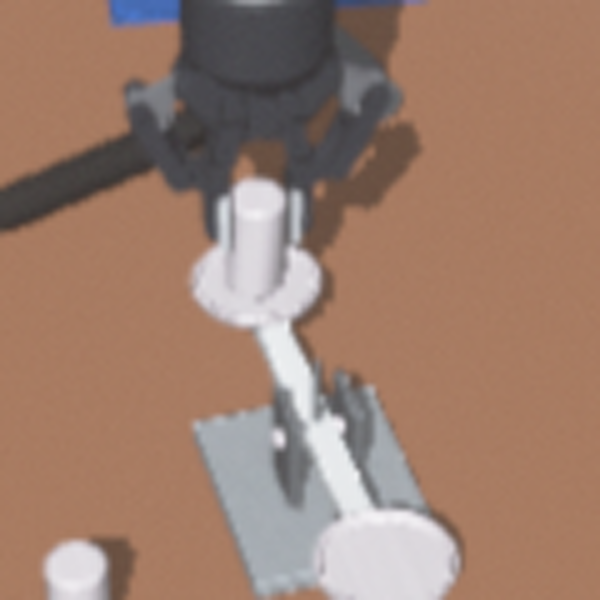

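Emit:
play_rows(
  targets=[
    {"dp": [0,0,0.001],"angular": [0,0,0],"grip": 0.02},
    {"dp": [0,0,0],"angular": [0,0,0],"grip": 0.034},
    {"dp": [0,0,0],"angular": [0,0,0],"grip": 0.04},
    {"dp": [0,0,0],"angular": [0,0,0],"grip": 0.05},
    {"dp": [0,0,0],"angular": [0,0,0],"grip": 0.062},
    {"dp": [0,0,0],"angular": [0,0,0],"grip": 0.062},
    {"dp": [0,0,-0.012],"angular": [0,0,0],"grip": 0.062},
    {"dp": [0,0,-0.024],"angular": [0,0,0],"grip": 0.062},
    {"dp": [0,0,-0.03],"angular": [0,0,0],"grip": 0.062},
    {"dp": [0,0,-0.03],"angular": [0,0,0],"grip": 0.062},
    {"dp": [0,0,-0.01],"angular": [0,0,0],"grip": 0.062},
    {"dp": [0,0,0],"angular": [0,0,0],"grip": 0.062},
  ],
)

```text
clock: 9.58
ee_pos: [0.5725, 0.2343, 0.1961]
eef_rot: [3.133, -0.003, 1.564]
force: [0.3, 0.1, -0.3]
gripper_width: 0.729
```

```bash
python3 - <<'E'
from h import *
import pickle
o=robot.get_obs(); print(o['ee_pos'],o['force'])
p=robot.camera_params("wrist"); im=robot.read_camera("wrist"); cv2.imwrite("pics/w6.png",im); pickle.dump(p,open("w6.pkl","wb"))
cv2.imwrite("pics/s6.png",robot.read_camera("side"));print(robot.get_obs()['force'])
crop("pics/s6.png","pics/s6a.png",270,90,120,120,5)
rel([.4577,.0415,.12],np.pi/2)
E
```

```text
[0.5725 0.2343 0.1961] [ 0.2768  0.1347 -0.2803]
[-0.8271 -0.3385 -0.1569]
9.6833 [0.571  0.2336 0.1916] [ 3.1391 -0.001   1.5637] [-0.8271 -0.3385 -0.1569] 0.7237460390177758
rotvec [ 0.1438 -0.0579 -0.4066] dp now-frame [-0.193  -0.1121  0.0711] dp des-frame [-0.1921 -0.1133  0.0716]
```

View pics/s6a.png

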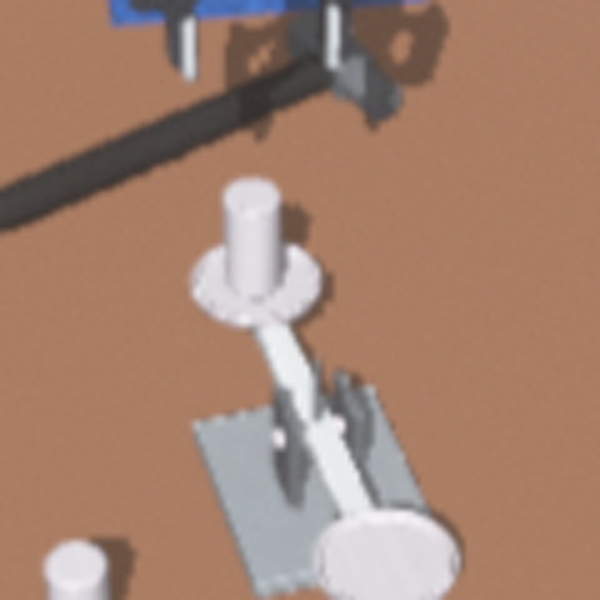

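View pics/w6.png

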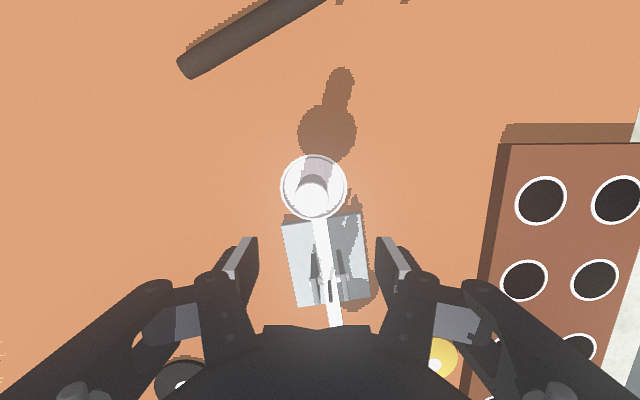

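Emit:
play_rows(
  targets=[
    {"dp": [-0.0275,-0.016,0.006],"angular": [0,0,-0.4],"grip": 0.062},
    {"dp": [-0.0275,-0.016,0.006],"angular": [0,0,0],"grip": 0.062},
    {"dp": [-0.0275,-0.016,0.006],"angular": [0,0,0],"grip": 0.062},
    {"dp": [-0.027,-0.016,0.006],"angular": [0,0,0],"grip": 0.062},
    {"dp": [-0.027,-0.016,0.006],"angular": [0,0,0],"grip": 0.062},
    {"dp": [-0.027,-0.016,0.006],"angular": [0,0,0],"grip": 0.062},
    {"dp": [-0.027,-0.0165,0.006],"angular": [0,0,0],"grip": 0.062},
    {"dp": [0,0,0.02],"angular": [0,0,0],"grip": 0.062},
    {"dp": [0,0,0.02],"angular": [0,0,0],"grip": 0.062},
    {"dp": [0,0,0],"angular": [0,0,0],"grip": 0.062},
  ],
)

```text
clock: 10.52
ee_pos: [0.4547, 0.0424, 0.1044]
eef_rot: [-3.136, -0.0, 1.569]
force: [-0.7, 0.5, 0.2]
gripper_width: 0.724
```

```bash
python3 - <<'E'
from h import *
import pickle
p=robot.camera_params("wrist"); im=robot.read_camera("wrist"); cv2.imwrite("pics/w7.png",im); pickle.dump(p,open("w7.pkl","wb"))
rel([.4577,.0428,.03],np.pi/2)
crop("pics/w7.png","pics/w7a.png",240,160,160,120,5)
E
```

```text
10.5667 [0.4556 0.0428 0.1063] [-3.1373 -0.0003  1.5701] [-0.1961 -0.4398 -0.2105] 0.7259851910364028
rotvec [-0.248  -0.0153 -0.0376] dp now-frame [0.     0.0024 0.0763] dp des-frame [0.     0.0021 0.0763]
```

View pics/w7a.png

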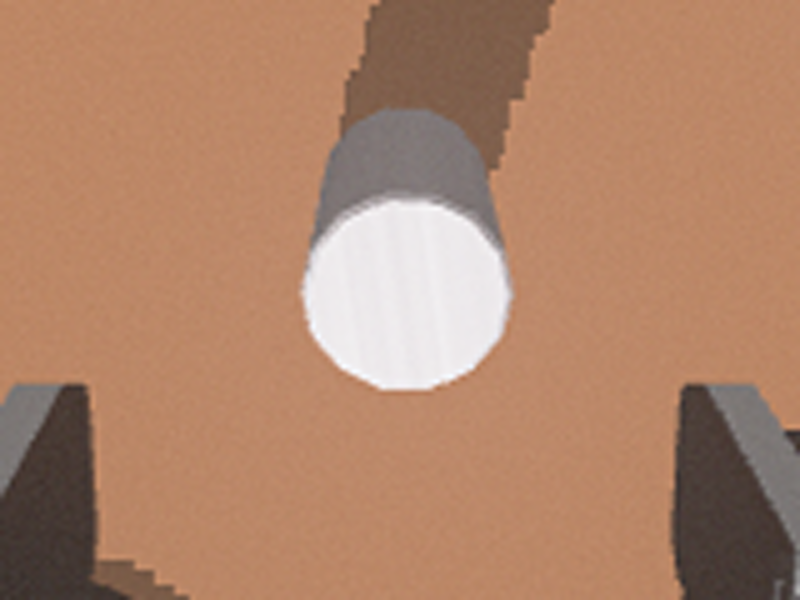

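```bash
python3 - <<'E'
from h import *
import pickle
p=pickle.load(open("w7.pkl","rb"))
print(pz("wrist",240+407/5-.4,160+293/5-.4,.06,p))
E
```

```text
[0.4579 0.0436 0.06  ]
```

Emit:
play_rows(
  targets=[
    {"dp": [0,0.001,0.018],"angular": [0,0,0],"grip": 0.062},
    {"dp": [0,0,0.02],"angular": [0,0,0],"grip": 0.062},
    {"dp": [0,0,0.02],"angular": [0,0,0],"grip": 0.062},
    {"dp": [0,0,0.018],"angular": [0,0,0],"grip": 0.062},
    {"dp": [0,0,0],"angular": [0,0,0],"grip": 0.062},
    {"dp": [0,0,0],"angular": [0,0,0],"grip": 0.02},
    {"dp": [0,0,0],"angular": [0,0,0],"grip": 0.02},
    {"dp": [0,0,0],"angular": [0,0,0],"grip": 0.02},
    {"dp": [0,0,0],"angular": [0,0,0],"grip": 0.02},
    {"dp": [0,0,0],"angular": [0,0,0],"grip": 0.02},
    {"dp": [0,0,0],"angular": [0,0,0],"grip": 0.02},
  ],
)

```text
clock: 11.48
ee_pos: [0.4603, 0.0435, 0.0347]
eef_rot: [3.137, -0.001, 1.571]
force: [-1.3, 1.1, 7.2]
gripper_width: 0.337
```

Emit:
play_rows(
  targets=[
    {"dp": [0,0,-0.003],"angular": [0,0,0],"grip": 0.02},
    {"dp": [0,0,-0.012],"angular": [0,0,0],"grip": 0.02},
    {"dp": [0,0,-0.025],"angular": [0,0,0],"grip": 0.02},
    {"dp": [0,0,-0.03],"angular": [0,0,0],"grip": 0.02},
    {"dp": [0,0,-0.03],"angular": [0,0,0],"grip": 0.02},
    {"dp": [0,0,-0.01],"angular": [0,0,0],"grip": 0.02},
    {"dp": [-0.004,0.024,0],"angular": [0,0,0],"grip": 0.02},
    {"dp": [-0.004,0.024,0],"angular": [0,0,0],"grip": 0.02},
    {"dp": [-0.004,0.024,0],"angular": [0,0,0],"grip": 0.02},
    {"dp": [-0.004,0.024,0],"angular": [0,0,0],"grip": 0.02},
    {"dp": [-0.005,0.024,0],"angular": [0,0,0],"grip": 0.02},
    {"dp": [-0.005,0.025,0],"angular": [0,0,0],"grip": 0.02},
  ],
)

```text
clock: 12.48
ee_pos: [0.6048, 0.0169, 0.1422]
eef_rot: [3.141, -0.001, 1.571]
force: [-0.0, -0.9, -3.2]
gripper_width: 0.343
```

```bash
python3 - <<'E'
from h import *
import pickle
f=[]
for i in range(3):
    p=robot.camera_params("wrist"); im=robot.read_camera("wrist"); f.append(robot.get_obs()['force'])
cv2.imwrite("pics/w8.png",im); pickle.dump(p,open("w8.pkl","wb"))
print(np.array(f))
rel([.6042,.0173,.102],np.pi/2)
E
```

```text
[[ 6.9486  0.2858 -3.3392]
 [-0.3345 -0.2286 -3.2981]
 [-0.473   0.1399 -3.7537]]
12.6333 [0.605  0.0168 0.1414] [-3.1413 -0.0007  1.57  ] [-0.473   0.1399 -3.7537] 0.3374205111048665
rotvec [-0.0184 -0.0392 -0.0466] dp now-frame [ 0.0004 -0.0008  0.0394] dp des-frame [ 0.0005 -0.0008  0.0394]
```

View pics/w8.png

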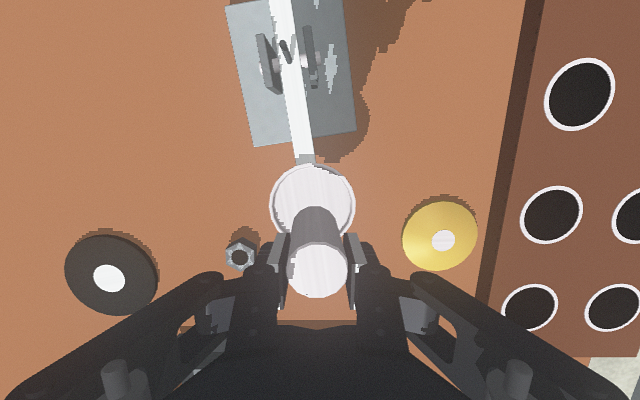

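Emit:
play_rows(
  targets=[
    {"dp": [0.0005,-0.0015,0.009],"angular": [0,0,0],"grip": 0.02},
    {"dp": [0,0,0.01],"angular": [0,0,0],"grip": 0.02},
    {"dp": [0,0,0.01],"angular": [0,0,0],"grip": 0.02},
    {"dp": [0,0,0.006],"angular": [0,0,0],"grip": 0.02},
    {"dp": [0,0,0.003],"angular": [0,0,0],"grip": 0.02},
    {"dp": [0,0,0.003],"angular": [0,0,0],"grip": 0.02},
    {"dp": [0,0,0.003],"angular": [0,0,0],"grip": 0.02},
    {"dp": [0,0,0.002],"angular": [0,0,0],"grip": 0.02},
    {"dp": [0,0,0.002],"angular": [0,0,0],"grip": 0.02},
    {"dp": [0,0,0.002],"angular": [0,0,0],"grip": 0.02},
    {"dp": [0,0,0.002],"angular": [0,0,0],"grip": 0.02},
    {"dp": [0,0,0],"angular": [0,0,0],"grip": 0.02},
  ],
)

```text
clock: 13.63
ee_pos: [0.6031, 0.0176, 0.0914]
eef_rot: [3.139, -0.001, 1.571]
force: [0.0, -0.0, -0.9]
gripper_width: 0.336
```

```bash
python3 - <<'E'
from h import *
o=robot.get_obs(); print(o['ee_pos'],o['force'])
cv2.imwrite("pics/s9.png",robot.read_camera("side"));print(robot.get_obs()['force'])
crop("pics/s9.png","pics/s9a.png",270,100,120,120,5)
E
```

```text
[0.6031 0.0176 0.0914] [ 0.0432 -0.0313 -0.9008]
[-1.2449 -1.0382 -0.9046]
```

View pics/s9a.png

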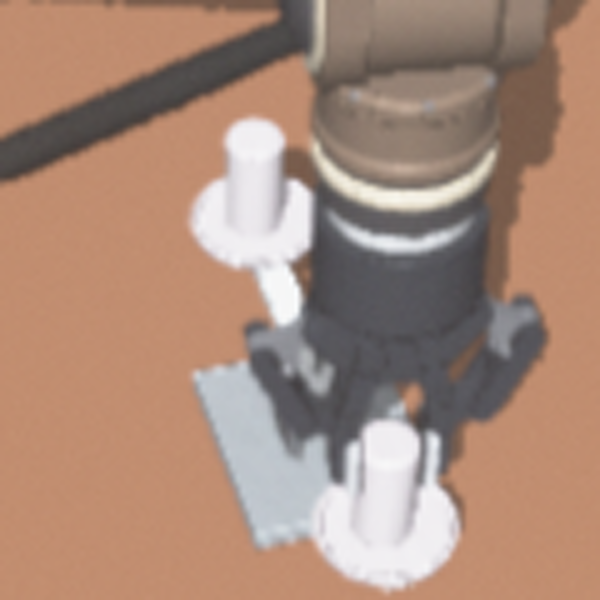

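Emit:
play_rows(
  targets=[
    {"dp": [0,0,0.002],"angular": [0,0,0],"grip": 0.02},
    {"dp": [0,0,0.0015],"angular": [0,0,0],"grip": 0.02},
    {"dp": [0,0,0.001],"angular": [0,0,0],"grip": 0.02},
    {"dp": [0,0,0],"angular": [0,0,0],"grip": 0.02},
    {"dp": [0,0,0],"angular": [0,0,0],"grip": 0.034},
    {"dp": [0,0,0],"angular": [0,0,0],"grip": 0.04},
    {"dp": [0,0,0],"angular": [0,0,0],"grip": 0.05},
    {"dp": [0,0,0],"angular": [0,0,0],"grip": 0.058},
    {"dp": [0,0,0],"angular": [0,0,0],"grip": 0.058},
    {"dp": [0,0,0],"angular": [0,0,0],"grip": 0.058},
  ],
)

```text
clock: 14.52
ee_pos: [0.6029, 0.0179, 0.0869]
eef_rot: [3.14, -0.001, 1.571]
force: [0.8, 0.3, -0.3]
gripper_width: 0.679
```

```bash
python3 - <<'E'
from h import *
o=robot.get_obs(); print(o['ee_pos'],o['force'],o['gripper_width'])
cv2.imwrite("pics/s10.png",robot.read_camera("side"));print(robot.get_obs()['force'])
crop("pics/s10.png","pics/s10a.png",270,100,120,120,5)
E
```

```text
[0.6029 0.0179 0.0869] [ 0.8259  0.3295 -0.3113] 0.6787791510406748
[-0.2159 -0.5303 -0.207 ]
```

View pics/s10a.png

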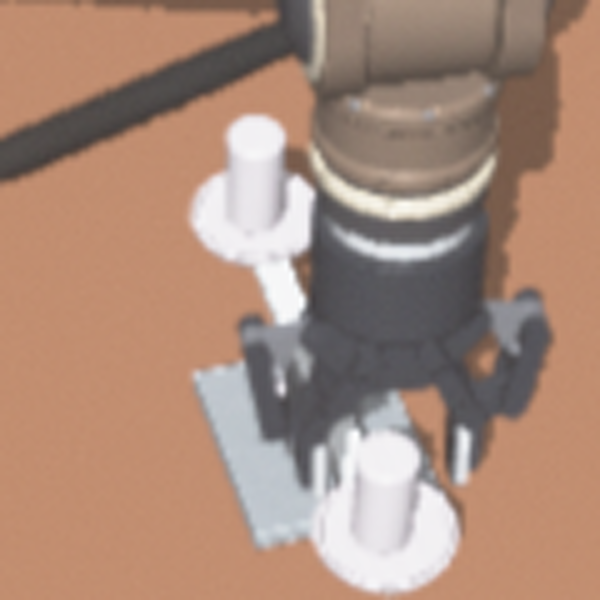

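Emit:
play_rows(
  targets=[
    {"dp": [0,0,0],"angular": [0,0,0],"grip": 0.058},
    {"dp": [0,0,0],"angular": [0,0,0],"grip": 0.058},
    {"dp": [0,0,0],"angular": [0,0,0],"grip": 0.058},
    {"dp": [0,0,0],"angular": [0,0,0],"grip": 0.058},
    {"dp": [0,0,0],"angular": [0,0,0],"grip": 0.058},
    {"dp": [0,0,0],"angular": [0,0,0],"grip": 0.058},
    {"dp": [0,0,0],"angular": [0,0,0],"grip": 0.058},
    {"dp": [0,0,0],"angular": [0,0,0],"grip": 0.058},
  ],
)

```text
clock: 15.23
ee_pos: [0.6029, 0.0178, 0.087]
eef_rot: [3.14, -0.001, 1.571]
force: [0.1, 0.4, 0.7]
gripper_width: 0.682
```

```bash
python3 - <<'E'
from h import *
import pickle
p=robot.camera_params("wrist"); im=robot.read_camera("wrist"); cv2.imwrite("pics/w11.png",im); pickle.dump(p,open("w11.pkl","wb"))
im2=robot.read_camera("side"); cv2.imwrite("pics/s11.png",im2)
d=cv2.absdiff(im2,cv2.imread("pics/s10.png"))[100:220,270:390]; print("changed px", (d.max(2)>25).sum())
print(robot.get_obs()['ee_pos'],robot.get_obs()['clock'])
E
```

```text
changed px 0
[0.6029 0.0178 0.087 ] 15.3333
```

View pics/w11.png

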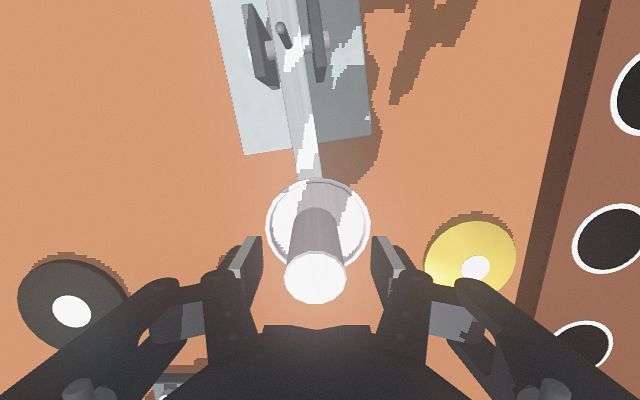

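```bash
python3 - <<'E'
from h import *
import pickle
p=pickle.load(open("w11.pkl","rb"))
print(pz("wrist",315,277.5,.1124,p))
crop("pics/w11.png","pics/w11a.png",255,170,130,140,4)
E
```

```text
[0.6024 0.0142 0.1124]
```

View pics/w11a.png

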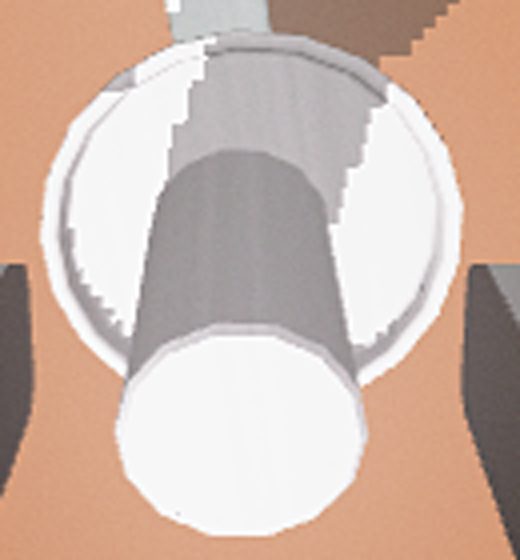

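Emit:
play_rows(
  targets=[
    {"dp": [-0.001,0,0.002],"angular": [0.25,1.7,0],"grip": 0.058},
    {"dp": [-0.001,0,0.002],"angular": [0.25,1.7,0],"grip": 0.058},
    {"dp": [0,0,0],"angular": [0,0,0],"grip": 0.058},
    {"dp": [0,0,0],"angular": [0,0,0],"grip": 0.02},
    {"dp": [0,0,0],"angular": [0,0,0],"grip": 0.02},
    {"dp": [0,0,0],"angular": [0,0,0],"grip": 0.02},
    {"dp": [0,0,0],"angular": [0,0,0],"grip": 0.02},
    {"dp": [0,0,0],"angular": [0,0,0],"grip": 0.02},
    {"dp": [0,0,0],"angular": [0,0,0],"grip": 0.02},
  ],
)

```text
clock: 16.08
ee_pos: [0.6029, 0.016, 0.0832]
eef_rot: [-3.135, -0.06, 1.571]
force: [-1.6, -1.0, 2.4]
gripper_width: 0.338
```

Emit:
play_rows(
  targets=[
    {"dp": [0,0,-0.001],"angular": [0,0,0],"grip": 0.02},
    {"dp": [0,0,-0.0015],"angular": [0,0,0],"grip": 0.02},
    {"dp": [0,0,-0.0015],"angular": [0,0,0],"grip": 0.02},
    {"dp": [0,0,-0.0015],"angular": [0,0,0],"grip": 0.02},
    {"dp": [0,0,-0.0015],"angular": [0,0,0],"grip": 0.02},
    {"dp": [0,0,-0.0015],"angular": [0,0,0],"grip": 0.02},
    {"dp": [0,0,-0.0015],"angular": [0,0,0],"grip": 0.02},
    {"dp": [0,0,-0.0015],"angular": [0,0,0],"grip": 0.02},
    {"dp": [0,0,-0.002],"angular": [0,0,0],"grip": 0.02},
    {"dp": [0,0,-0.002],"angular": [0,0,0],"grip": 0.02},
    {"dp": [0,0,-0.002],"angular": [0,0,0],"grip": 0.02},
    {"dp": [0,0,-0.004],"angular": [0,0,0],"grip": 0.02},
  ],
)

```text
clock: 17.08
ee_pos: [0.6027, 0.0144, 0.1041]
eef_rot: [-3.134, -0.06, 1.57]
force: [0.1, -0.2, -2.9]
gripper_width: 0.34
```

Emit:
play_rows(
  targets=[
    {"dp": [0,0,-0.01],"angular": [0,0,0],"grip": 0.02},
    {"dp": [0,0,-0.015],"angular": [0,0,0],"grip": 0.02},
    {"dp": [0,0,-0.015],"angular": [-0.25,-1.7,0],"grip": 0.02},
    {"dp": [0,0,-0.015],"angular": [-0.25,-1.7,0],"grip": 0.02},
    {"dp": [0,0,0],"angular": [0,0,0],"grip": 0.02},
  ],
)

```text
clock: 17.5
ee_pos: [0.6049, 0.0122, 0.1636]
eef_rot: [3.134, -0.0, 1.571]
force: [1.0, -0.3, -2.6]
gripper_width: 0.339
```

```bash
python3 - <<'E'
from h import *
rel([.5775,-.216,.12],np.pi/2)
cv2.imwrite("pics/s12.png",robot.read_camera("side"));print(robot.get_obs()['force'])
crop("pics/s12.png","pics/s12a.png",270,80,150,140,4)
E
```

```text
17.5 [0.6049 0.0122 0.1636] [ 3.1337 -0.0004  1.5715] [ 1.0375 -0.2868 -2.637 ] 0.3386232751669381
rotvec [ 0.4529 -0.0212  0.0379] dp now-frame [-0.2282 -0.0279  0.0433] dp des-frame [-0.2282 -0.0274  0.0436]
[ 0.1646  0.2815 -3.2027]
```

View pics/s12a.png

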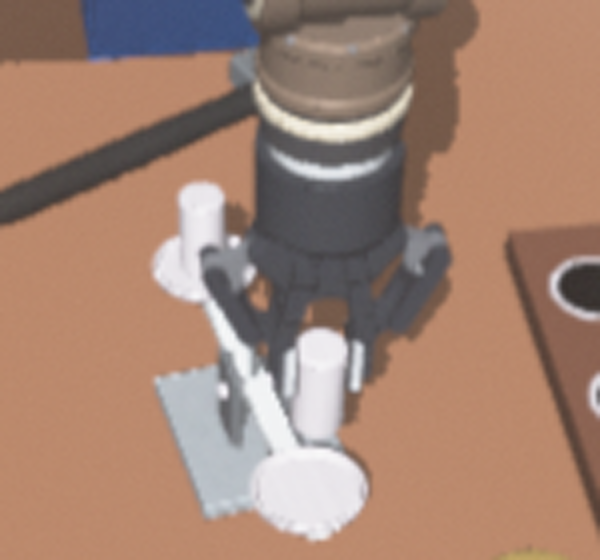

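Emit:
play_rows(
  targets=[
    {"dp": [-0.03,-0.007,0],"angular": [0.4,0,0],"grip": 0.02},
    {"dp": [-0.035,-0.0075,0],"angular": [0,0,0],"grip": 0.02},
    {"dp": [-0.035,-0.0075,0],"angular": [0,0,0],"grip": 0.02},
    {"dp": [-0.035,-0.0075,0],"angular": [0,0,0],"grip": 0.02},
    {"dp": [-0.035,-0.0075,0],"angular": [0,0,0],"grip": 0.02},
    {"dp": [-0.033,-0.007,0],"angular": [0,0,0],"grip": 0.02},
    {"dp": [0,0,0],"angular": [0,0,0],"grip": 0.02},
    {"dp": [0,0,0],"angular": [0,0,0],"grip": 0.02},
  ],
)

```text
clock: 18.22
ee_pos: [0.5583, -0.1931, 0.1583]
eef_rot: [-3.135, -0.002, 1.567]
force: [0.1, 1.3, -3.6]
gripper_width: 0.336
```

```bash
python3 - <<'E'
from h import *
import pickle
p=robot.camera_params("wrist"); im=robot.read_camera("wrist"); cv2.imwrite("pics/w13.png",im); pickle.dump(p,open("w13.pkl","wb"))
rel([.56,-.216,.12],np.pi/2)
crop("pics/w13.png","pics/w13a.png",130,130,390,200,2)
E
```

```text
18.2667 [ 0.5587 -0.1919  0.1584] [-3.1355 -0.0022  1.5687] [-0.3406 -0.0422 -3.8757] 0.3302095781950432
rotvec [-0.3489 -0.1274 -0.1204] dp now-frame [-0.0242  0.0016  0.0384] dp des-frame [-0.0241  0.0013  0.0384]
```

View pics/w13a.png

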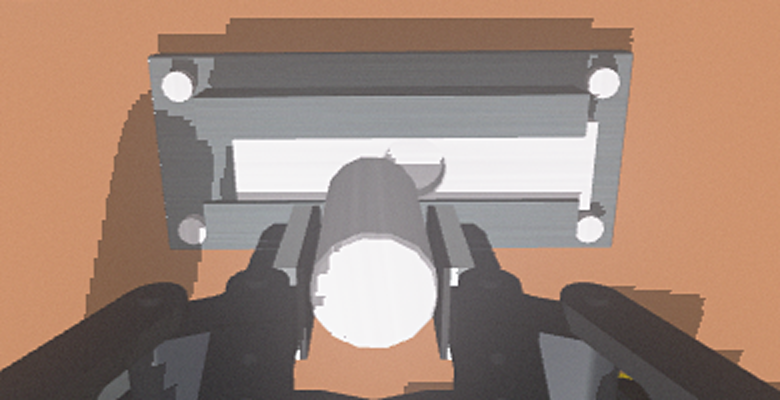

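```bash
python3 - <<'E'
from h import *
import pickle
p=pickle.load(open("w13.pkl","rb"))
f=lambda u,v:((u+.5)/2-.5+130,(v+.5)/2-.5+130)
# detect edges in columns
im=cv2.cvtColor(cv2.imread("pics/w13.png"),cv2.COLOR_BGR2GRAY)
for u in (255,270,375,390,400,410):
    col=im[175:245,u].astype(int); print(u,list(col))
for u in (260,500,560):
    print(u,pz("wrist",*f(u,138.5),.036,p)[:2],pz("wrist",*f(u,201),.036,p)[:2],pz("wrist",*f(u,192),.032,p)[:2])
print("pocket right edge",pz("wrist",*f(444,170),.032,p))
E
```

```text
255 [np.int64(93), np.int64(93), np.int64(95), np.int64(105), np.int64(155), np.int64(150), np.int64(150), np.int64(150), np.int64(152), np.int64(156), np.int64(155), np.int64(152), np.int64(153), np.int64(151), np.int64(151), np.int64(155), np.int64(157), np.int64(154), np.int64(157), np.int64(152), np.int64(155), np.int64(156), np.int64(152), np.int64(151), np.int64(179), np.int64(248), np.int64(244), np.int64(243), np.int64(243), np.int64(243), np.int64(243), np.int64(242), np.int64(243), np.int64(243), np.int64(243), np.int64(244), np.int64(241), np.int64(242), np.int64(242), np.int64(243), np.int64(244), np.int64(244), np.int64(243), np.int64(244), np.int64(244), np.int64(244), np.int64(243), np.int64(243), np.int64(243), np.int64(245), np.int64(251), np.int64(178), np.int64(172), np.int64(174), np.int64(181), np.int64(111), np.int64(102), np.int64(164), np.int64(159), np.int64(157), np.int64(155), np.int64(157), np.int64(161), np.int64(160), np.int64(157), np.int64(158), np.int64(157), np.int64(159), np.int64(160), np.int64(160)]
270 [np.int64(96), np.int64(96), np.int64(90), n
[... 4725 characters left out ...]
9), np.int64(240), np.int64(241), np.int64(240), np.int64(241), np.int64(243), np.int64(243), np.int64(242), np.int64(239), np.int64(242), np.int64(242), np.int64(240), np.int64(241), np.int64(248), np.int64(175), np.int64(173), np.int64(180), np.int64(115), np.int64(96), np.int64(155), np.int64(154), np.int64(156), np.int64(157), np.int64(156), np.int64(156), np.int64(157), np.int64(155), np.int64(157), np.int64(154), np.int64(159), np.int64(154), np.int64(152), np.int64(152)]
260 [ 0.5023 -0.1992] [ 0.5004 -0.232 ] [ 0.4998 -0.2287]
500 [ 0.6197 -0.1995] [ 0.6215 -0.2322] [ 0.6222 -0.2289]
560 [ 0.649  -0.1996] [ 0.6517 -0.2323] [ 0.6527 -0.229 ]
pocket right edge [ 0.5934 -0.2171  0.032 ]
```

```bash
python3 - <<'E'
from h import *
import pickle
p=pickle.load(open("w13.pkl","rb"))
f=lambda u,v:((u+.5)/2-.5+130,(v+.5)/2-.5+130)
for off in (.029,.031,.033):
    b=.1584-off
    print(off,"top c",pz("wrist",*f(374,292),b+.06,p)[:2],"foot c",pz("wrist",*f(374,156.5),b+.003,p)[:2]-[0,.015], "width top", pz("wrist",*f(437,290),b+.06,p)[0]-pz("wrist",*f(312,290),b+.06,p)[0])
E
```

```text
0.029 top c [ 0.5589 -0.1923] foot c [ 0.5587 -0.1934] width top 0.027929833249392022
0.031 top c [ 0.5589 -0.1935] foot c [ 0.5587 -0.1941] width top 0.02842687888386175
0.033 top c [ 0.5588 -0.1947] foot c [ 0.5586 -0.1947] width top 0.02892392451833148
```

Emit:
play_rows(
  targets=[
    {"dp": [-0.008,0,0.01],"angular": [-0.3,0,0],"grip": 0.02},
    {"dp": [-0.008,0,0.02],"angular": [0,0,0],"grip": 0.02},
    {"dp": [-0.007,0,0.02],"angular": [0,0,0],"grip": 0.02},
    {"dp": [0,0,0.018],"angular": [0,0,0],"grip": 0.02},
    {"dp": [0,0,0.01],"angular": [0,0,0],"grip": 0.02},
    {"dp": [0,0,0.002],"angular": [0,0,0],"grip": 0.02},
    {"dp": [0,0,0],"angular": [0,0,0],"grip": 0.02},
    {"dp": [0,0,0],"angular": [0,0,0],"grip": 0.02},
  ],
)

```text
clock: 18.93
ee_pos: [0.5599, -0.2137, 0.0802]
eef_rot: [3.14, -0.001, 1.572]
force: [0.5, -0.3, -3.2]
gripper_width: 0.342
```

```bash
python3 - <<'E'
from h import *
import pickle
p=robot.camera_params("wrist"); im=robot.read_camera("wrist"); cv2.imwrite("pics/w14.png",im); pickle.dump(p,open("w14.pkl","wb"))
rel([.56,-.215,.065],np.pi/2)
cv2.imwrite("pics/s14.png",robot.read_camera("side"))
crop("pics/s14.png","pics/s14a.png",280,220,150,120,5)
crop("pics/w14.png","pics/w14a.png",130,100,390,230,2)
E
```

```text
18.9833 [ 0.5602 -0.214   0.0806] [ 3.1395 -0.0003  1.5715] [ 0.7008 -1.0161 -3.8716] 0.3375796511123472
rotvec [ 0.1192 -0.0171  0.0403] dp now-frame [-0.001  -0.0002  0.0156] dp des-frame [-0.001  -0.0002  0.0156]
```

View pics/w14a.png

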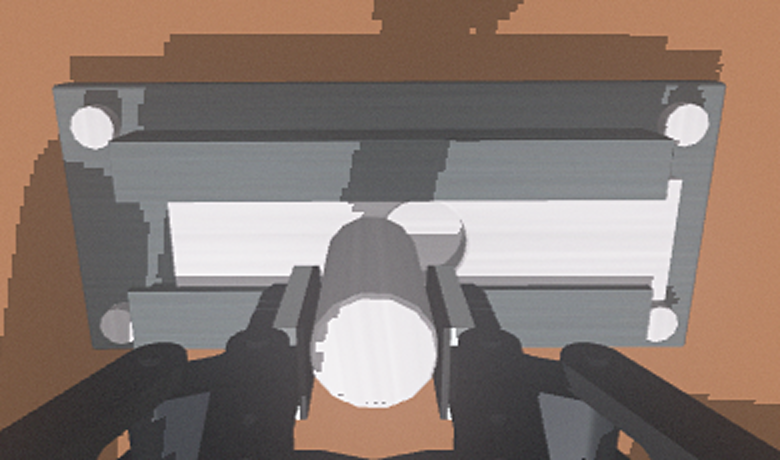

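View pics/s14a.png

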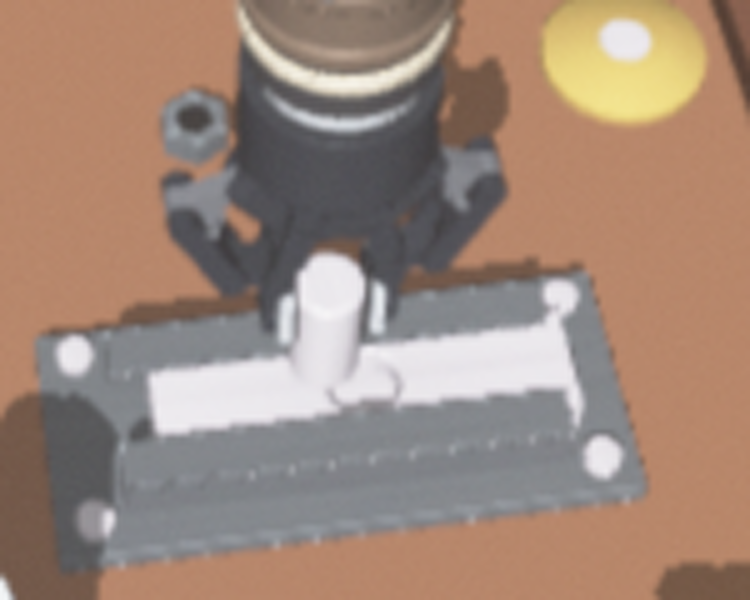

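```bash
python3 - <<'E'
from h import *
import pickle
p=pickle.load(open("w14.pkl","rb"))
f=lambda u,v:((u+.5)/2-.5+130,(v+.5)/2-.5+100)
print("rails",pz("wrist",*f(240,201),.036,p)[:2],pz("wrist",*f(240,289),.036,p)[:2],pz("wrist",*f(550,200),.036,p)[:2],pz("wrist",*f(550,287.5),.036,p)[:2])
print("pocket R edge",pz("wrist",*f(466,238),.032,p)[:2],"N edge",pz("wrist",*f(426,201),.032,p)[:2])
for off in (.031,.034,.037):
    b=.0806-off
    print(off,"top c",pz("wrist",*f(374,352),b+.06,p)[:2],"foot c",pz("wrist",*f(373,216),b+.003,p)[:2]-[0,.015], "width top", pz("wrist",*f(437,350),b+.06,p)[0]-pz("wrist",*f(312,350),b+.06,p)[0])
E
```

```text
rails [ 0.5142 -0.1993] [ 0.5121 -0.2323] [ 0.6214 -0.1989] [ 0.6242 -0.2317]
pocket R edge [ 0.5936 -0.2142] N edge [ 0.5789 -0.2004]
0.031 top c [ 0.5603 -0.214 ] foot c [ 0.5601 -0.2145] width top 0.028363698160324358
0.034 top c [ 0.5603 -0.2157] foot c [ 0.5601 -0.2154] width top 0.02910992118666511
0.037 top c [ 0.5603 -0.2175] foot c [ 0.5601 -0.2164] width top 0.029856144213005753
```

Emit:
play_rows(
  targets=[
    {"dp": [-0.0005,0,0.004],"angular": [0,0,0],"grip": 0.02},
    {"dp": [0,0,0.003],"angular": [0,0,0],"grip": 0.02},
    {"dp": [0,0,0.002],"angular": [0,0,0],"grip": 0.02},
    {"dp": [0,0,0.002],"angular": [0,0,0],"grip": 0.02},
    {"dp": [0,0,0.001],"angular": [0,0,0],"grip": 0.02},
    {"dp": [0,0,0],"angular": [0,0,0],"grip": 0.02},
  ],
)

```text
clock: 19.53
ee_pos: [0.559, -0.2147, 0.0669]
eef_rot: [-3.141, -0.001, 1.571]
force: [-1.3, -0.6, -2.5]
gripper_width: 0.34
```

Emit:
play_rows(
  targets=[
    {"dp": [0,0,0.001],"angular": [0,0,0],"grip": 0.02},
    {"dp": [0,0,0.001],"angular": [0,0,0],"grip": 0.02},
    {"dp": [0,0,0],"angular": [0,0,0],"grip": 0.02},
  ],
)

```text
clock: 19.78
ee_pos: [0.5593, -0.2147, 0.0652]
eef_rot: [3.141, -0.001, 1.571]
force: [-0.1, -0.5, -3.2]
gripper_width: 0.335
```

Emit:
play_rows(
  targets=[
    {"dp": [0,0,0.001],"angular": [0,0,0],"grip": 0.02},
    {"dp": [0,0,0.001],"angular": [0,0,0],"grip": 0.02},
    {"dp": [0,0,0],"angular": [0,0,0],"grip": 0.02},
  ],
)

```text
clock: 20.03
ee_pos: [0.5592, -0.2147, 0.0631]
eef_rot: [3.142, -0.001, 1.571]
force: [-0.2, 0.0, -3.0]
gripper_width: 0.339
```

Emit:
play_rows(
  targets=[
    {"dp": [0,0,0.001],"angular": [0,0,0],"grip": 0.02},
    {"dp": [0,0,0.001],"angular": [0,0,0],"grip": 0.02},
    {"dp": [0,0,0],"angular": [0,0,0],"grip": 0.02},
  ],
)

```text
clock: 20.28
ee_pos: [0.5595, -0.2148, 0.0628]
eef_rot: [3.14, -0.0, 1.571]
force: [-1.7, 0.5, 6.4]
gripper_width: 0.341
```

Emit:
play_rows(
  targets=[
    {"dp": [0,0,-0.001],"angular": [0,0,0],"grip": 0.02},
    {"dp": [0,0.0015,0],"angular": [0,0,0],"grip": 0.02},
    {"dp": [0,0.0015,0],"angular": [0,0,0],"grip": 0.02},
    {"dp": [0,0.0015,0],"angular": [0,0,0],"grip": 0.02},
    {"dp": [0,0.0015,0],"angular": [0,0,0],"grip": 0.02},
  ],
)

```text
clock: 20.7
ee_pos: [0.5655, -0.2149, 0.0627]
eef_rot: [3.141, -0.0, 1.571]
force: [-3.1, 0.2, 3.4]
gripper_width: 0.34
```

Emit:
play_rows(
  targets=[
    {"dp": [0,0.0015,0],"angular": [0,0,0],"grip": 0.02},
    {"dp": [0,0.0015,0],"angular": [0,0,0],"grip": 0.02},
    {"dp": [0,0.0015,0],"angular": [0,0,0],"grip": 0.02},
    {"dp": [0,0.0015,0],"angular": [0,0,0],"grip": 0.02},
  ],
)

```text
clock: 21.03
ee_pos: [0.5715, -0.2148, 0.0626]
eef_rot: [3.141, -0.001, 1.571]
force: [-2.6, 0.2, 4.8]
gripper_width: 0.337
```

Emit:
play_rows(
  targets=[
    {"dp": [0,0.001,0],"angular": [0,0,0],"grip": 0.02},
    {"dp": [0,0.001,0],"angular": [0,0,0],"grip": 0.02},
    {"dp": [0,0.001,0],"angular": [0,0,0],"grip": 0.02},
  ],
)

```text
clock: 21.28
ee_pos: [0.5745, -0.2146, 0.062]
eef_rot: [3.141, -0.001, 1.571]
force: [0.1, -0.6, -2.3]
gripper_width: 0.339
```

Emit:
play_rows(
  targets=[
    {"dp": [0,0.001,0.001],"angular": [0,0,0],"grip": 0.02},
    {"dp": [0,0.001,0.001],"angular": [0,0,0],"grip": 0.02},
    {"dp": [0,0.001,0.001],"angular": [0,0,0],"grip": 0.02},
    {"dp": [0,0,0],"angular": [0,0,0],"grip": 0.02},
  ],
)

```text
clock: 21.62
ee_pos: [0.5773, -0.2145, 0.0584]
eef_rot: [-3.141, -0.001, 1.571]
force: [1.2, 0.1, -4.0]
gripper_width: 0.342
```

Emit:
play_rows(
  targets=[
    {"dp": [0,0,0.0015],"angular": [0,0,0],"grip": 0.02},
    {"dp": [0,0,0.0015],"angular": [0,0,0],"grip": 0.02},
    {"dp": [0,0,0.0015],"angular": [0,0,0],"grip": 0.02},
    {"dp": [0,0,0],"angular": [0,0,0],"grip": 0.02},
  ],
)

```text
clock: 21.95
ee_pos: [0.5772, -0.2147, 0.0544]
eef_rot: [3.142, -0.001, 1.571]
force: [1.8, -0.2, -4.1]
gripper_width: 0.336
```

Emit:
play_rows(
  targets=[
    {"dp": [0,0,0.001],"angular": [0,0,0],"grip": 0.02},
    {"dp": [0,0,0.001],"angular": [0,0,0],"grip": 0.02},
    {"dp": [0,0,0.001],"angular": [0,0,0],"grip": 0.02},
    {"dp": [0,0,0],"angular": [0,0,0],"grip": 0.02},
  ],
)

```text
clock: 22.28
ee_pos: [0.5772, -0.2147, 0.0517]
eef_rot: [3.141, -0.001, 1.571]
force: [0.4, -0.4, -3.6]
gripper_width: 0.338
```

Emit:
play_rows(
  targets=[
    {"dp": [0,0,0.001],"angular": [0,0,0],"grip": 0.02},
    {"dp": [0,0,0.001],"angular": [0,0,0],"grip": 0.02},
    {"dp": [0,0,0.001],"angular": [0,0,0],"grip": 0.02},
    {"dp": [0,0,0],"angular": [0,0,0],"grip": 0.02},
  ],
)

```text
clock: 22.62
ee_pos: [0.5774, -0.2149, 0.0508]
eef_rot: [3.14, -0.0, 1.571]
force: [-3.7, 1.4, 8.1]
gripper_width: 0.34
```

Emit:
play_rows(
  targets=[
    {"dp": [0,0,-0.0015],"angular": [0,0,0],"grip": 0.02},
    {"dp": [0,0,0],"angular": [0,0,0],"grip": 0.034},
    {"dp": [0,0,0],"angular": [0,0,0],"grip": 0.045},
    {"dp": [0,0,0],"angular": [0,0,0],"grip": 0.058},
    {"dp": [0,0,0],"angular": [0,0,0],"grip": 0.058},
    {"dp": [0,0,0],"angular": [0,0,0],"grip": 0.058},
    {"dp": [0,0,0],"angular": [0,0,0],"grip": 0.058},
    {"dp": [0,0,-0.01],"angular": [0,0,0],"grip": 0.058},
    {"dp": [0,0,-0.025],"angular": [0,0,0],"grip": 0.058},
    {"dp": [0,0,-0.035],"angular": [0,0,0],"grip": 0.058},
    {"dp": [0,0,-0.035],"angular": [0,0,0],"grip": 0.058},
    {"dp": [0,0,0],"angular": [0,0,0],"grip": 0.058},
  ],
)

```text
clock: 23.62
ee_pos: [0.5802, -0.2159, 0.1639]
eef_rot: [3.131, 0.003, 1.571]
force: [1.8, 0.4, 0.6]
gripper_width: 0.678
```

```bash
python3 - <<'E'
from h import *
import pickle
p=robot.camera_params("wrist"); im=robot.read_camera("wrist"); cv2.imwrite("pics/w15.png",im); pickle.dump(p,open("w15.pkl","wb"))
o=robot.get_obs();print(o['clock'],o['ee_pos'],o['force'],o['gripper_width'])
cv2.imwrite("pics/s15.png",robot.read_camera("side"))
crop("pics/s15.png","pics/s15a.png",265,110,160,230,2.6)
E
```

```text
23.6667 [ 0.5795 -0.2157  0.1607] [-0.6183  0.2657 -0.3799] 0.6795038604458034
```

View pics/s15a.png

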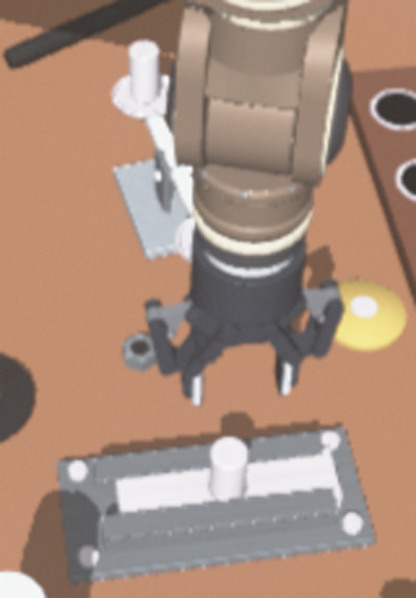

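View pics/w15.png

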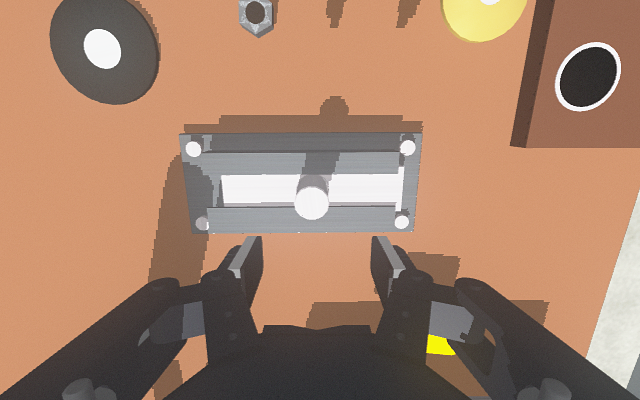

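```bash
python3 - <<'E'
from h import *
import pickle
p=pickle.load(open("w15.pkl","rb"))
o1,d1=ray("wrist",311.3,203,p); o2,d2=ray("side",265+228.5/2.6-.4,110+450.5/2.6-.4)
s=np.linalg.lstsq(np.array([d1,-d2]).T,o2-o1,rcond=None)[0]
print("plug top",o1+d1*s[0],o2+d2*s[1])
print("expected z .080 :",pz("wrist",311.3,203,.08,p))
crop("pics/s15.png","pics/s15b.png",290,110,60,60,9)
E
```

```text
plug top [ 0.5771 -0.215   0.0812] [ 0.5746 -0.2146  0.0811]
expected z .080 : [ 0.5771 -0.2154  0.08  ]
```

View pics/s15b.png

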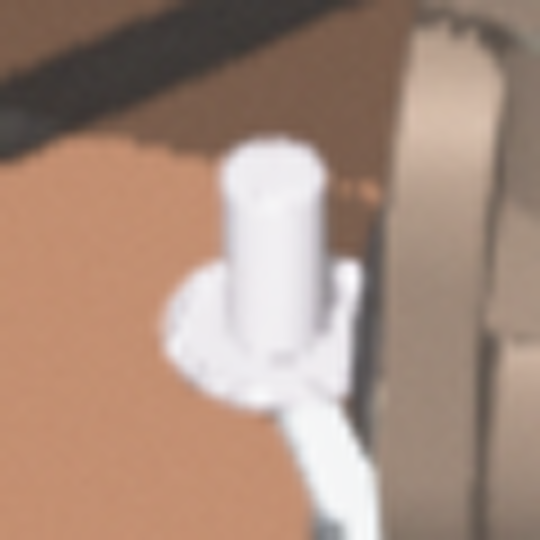

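Emit:
play_rows(
  targets=[
    {"dp": [0,0,-0.01],"angular": [0,0,0],"grip": 0.058},
    {"dp": [0,0,0],"angular": [0,0,0],"grip": 0.058},
    {"dp": [0,0,0],"angular": [0,0,0],"grip": 0.058},
    {"dp": [0,0,0],"angular": [0,0,0],"grip": 0.058},
    {"dp": [0,0,0],"angular": [0,0,0],"grip": 0.058},
    {"dp": [0,0,0],"angular": [0,0,0],"grip": 0.058},
  ],
)

```text
clock: 24.22
ee_pos: [0.577, -0.2147, 0.1646]
eef_rot: [-3.141, -0.001, 1.571]
force: [-0.1, -1.0, 0.3]
gripper_width: 0.678
```

```bash
python3 - <<'E'
from workcell import robot
print(robot.sign_off()); print(robot.get_obs()['clock'])
E
```

```text
the job is handed in; nothing more can be done
None
the job is handed in; nothing more can be done
```

The heavier plug is fully down in the fixture pocket, the lighter one still stands on the left pan, and I handed the job in at about 24 s. `sign_off()` gives no verdict, so success rests on my own checks.

- **Weighing:** I stood one plug on each pan and let go. The right pan dropped and stayed down, and two side pictures about 0.8 s apart showed no change. The wrist force agreed: about 3.5 N for the right plug against about 2.2 N for the left.
- **Seating:** I slid the right plug along the channel with light contact. It dropped into the pocket at x ≈ 0.577 m and bottomed 12.2 mm below the channel floor, against the 12 mm given. Presses were about 11 N at most.
- **Last checks:** The released plug's top triangulated at about 0.081 m, where 0.080 m is expected; the two cameras disagreed by about 2.5 mm in x. The lighter plug looks upright near the middle of its pan, though I did not measure its final position. The gripper was open and about 0.08 m above the fixture plug, and I saw nothing else on the bench shift.
- **Mistake:** Early on I turned the wrist the wrong way and ran into the last joint's limit. It cost a few seconds, and I carried on with the jaws turned a quarter turn instead.

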